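Wipe the chart plate and set up the kickstand chart

ROBOT

A 6-joint arm with a two-finger parallel gripper is mounted at the origin on a cart in front of the work surface, level with it; the furniture and walls round the work are solid. World frame = base frame: x ahead of the robot, y to its left, z up, the work surface at z = 0. Lengths are in m, angles in rad, forces in N, time in s.
With the tool pointing down it reaches from about 0.35 to 0.975 m from the base axis. Payload 4.9 kg.
Tool frame: the origin (TCP) lies midway between the tips of the shut fingers; the grasp point (between the pads) lies 19 mm behind it (manip.pinch_z is the distance from the TCP to the grasp point, in m); z points along the fingers, y is the direction in which the jaws open and shut (so a half turn about z gives the same grasp; the last joint's range is limited). The gripper opens to 85 mm and grips with 20 to 120 N. Pads are 22 mm wide; open, the fingers measure 114 mm over their backs; the gripper's body (76 mm by 85 mm) begins 54 mm behind the grasp point. The pads swing forward as they close: fully open they stand 13 mm farther back than shut.
Start: joints at [1.111, 0.053, 1.613, -0, 1.476, -0.119], TCP at [0.209, 0.589, 0.231] pointing down, gripper open.
Joint ranges: [-3.01, 3.01], [-1.01, 2.22], [0.06, 2.58], [-1.02, 4.17], [0.09, 2.62], [-3.14, 3.14]. Speed limits (rad/s): [2.57, 2.57, 3.14, 3.14, 3.14, 3.14].

INTERFACE

Orientations are given as a unit quaternion [w, x, y, z].
In Python, from plant import manip gives the robot as it stands.
- The arm moves only by the tool drive_tool, never from a script. Its argument "commands" is text: rows parted by semicolons, each of 5 numbers parted by spaces: the finger opening in mm, from 0 to 85.4, then the shift along the tool's x, y, z in units of 30 mm (1.0 is 30 mm), then the turn about the tool's z in degrees. A call has exactly 8 rows; each row shifts and turns the commanded pose from where the row before left it, along the tool's axes as they then stand; what a row does not reach is not made up. A row lasts 1/8 s, in which the tool goes at most 62.5 mm and 10.7 degrees, less where a joint would pass 70% of its speed; a pose out of reach is approached as far as the arm can. A call is refused whole if a number of a shift passes 1 or a number of a turn 10.7, either way. A call with a gripper value outside its range is refused whole. The fingers move at their own pace and stop on an object; the grip force is fixed at half the most. Time passes only in rows, so rows that do not move let the fingers close, or fill a call up. It gives the time, the measured TCP pose, the force and the opening at its end, in the units of the state.
- manip.state(): the state, without advancing time (a new reading comes with each control period).
- manip.grab_frame(name): name is "side" or "top" or "wrist"; returns the picture (420x560x3 uint8, red, green, blue); there is no depth.
- manip.camera_params(name): a dict with "fx", "fy", "cx", "cy" (pixels), "distortion" ([k1, k2, p1, p2, k3] as OpenCV has them; the pictures are not rectified), "xyz" and "orientation" of the camera in the world. Camera axes: x right, y down, z forward; pixel columns grow to the right and rows downward; lengths in m; the calibration is good to about 2 mm. A picture is of the moment at which its call begins: read the wrist's pose just before it. camera_params takes no time and is no camera call; for the wrist camera it gives the pose at the moment of the call.
- manip.job_done(): hands the job in, once; it reports no verdict.
The state is a dict: "time": time; "joint_pos": joint angles; "joint_vel": joint speeds; "joint_efforts": joint torques, N m; "tool_pos": TCP position; "tool_rot": TCP orientation; "contact_force": force on the tool from outside, world axes, zero at the start; "ft_torque": the same for the moment, N m; "gripper_width": opening from 0.0 (shut) to 1.0 (fully open).
Only numpy, scipy, OpenCV 4.12 (cv2) and the standard library are available. Lean on these libraries where they do the work, as an engineer would, in place of code of your own. Each camera call takes 0.05 s, during which the arm holds its last target. There are 200 camera calls.

TASK

Wipe every loose chip off the grey plate into its blue catch trough with the scraper block (held in the gripper; do not touch the chips on the plate with the fingers), and park the scraper upright on the yellow outline of the dark parking mat, lengthwise like the outline. Once the plate is clear, stand the reference chart on the wiped surface with its kickstand leg fully unfolded: the lower edge and the foot both on that surface, centred along the plate, square to it, with the printed face to the plate's front, toward the robot. Leave everything else on the table where it is.

Things in the scene. Friction and masses are not known exactly. Their poses are not given: they have to be found in the camera images.
- plate: fixed grey plate with low aluminium rails, blue catch trough at its left end. Origin: on the table under the middle of the wiping surface; +x to the plate's back, +y along it to the trough, z up. Wiping surface 30 mm above the origin: x -75..75, y -100..100 mm. Rails 14 mm above the surface at the front (x -85..-75), back (x 75..85) and the end y -112..-100; none at the trough end
- trough (a point): centre of the trough's floor, 144 mm along +y from the plate's origin, axes as the plate's. The surface drops off at plate y = +100 mm; the trough inside is plate x -75..75, y 100..188 mm, floor 6 mm and outer walls 46 mm above the table
- rest: fixed wooden sloping rest, 130 mm wide, holding the chart face down. Origin: on the table under its middle. Its board rises toward its own -x side at 60 degrees from the table and carries only the chart's lower 105 mm, so the upper 70 mm stands free; the chart's lower edge sits on two small ledges (4 mm lips) at the far, low (+x) side; lift it straight up or along its own slope
- chart: loose white reference chart, 150 mm wide (own y), 175 tall (own z), 10 thick (own x), 0.3 kg. Origin: middle of its lower edge, mid-thickness. Own +z: up the panel; +x: out of the back (kickstand side); -x: out of the printed face with coloured blocks. It starts face down on the rest, own z 30 degrees off vertical toward the rest's -x, origin 45 mm ahead of the rest's and 36 mm up
- chart_top (a point): middle of the chart's top edge, 175 mm above the chart's origin along own z; the top edge is 10 mm thick and can be pinched across its thickness; the top 40 mm of front and back are bare
- chart_leg (a joint): kickstand hinge angle: 0 folded flat on the back, 0.611 rad fully open at its stop; a friction hinge (about 0.06 N m) that stays where it is left
- leg_hinge (a point): middle of the hinge axis: 9 mm behind the panel's mid-plane, 125 mm above the chart's origin; the axis runs along the chart's own y. Its axes are the chart's. The leg hangs from here and its lower end swings out of the back
- leg_tab (a point): grip point on the orange tab: 92 mm from the hinge down the leg, 26 mm out from the leg's middle line. The tab is 14 mm wide along the hinge axis, 20 mm along the leg, and its outer end is 8 mm beyond this point; free on both sides. The leg is a black strut 16 mm wide, 8 mm thick
- leg_foot (a point): centre of the round rubber foot (radius 5 mm) at the leg's end, 119 mm from the hinge. With the leg fully open on a level surface the chart leans back 0.30 rad (own z tipped toward its own back), this point being 82 mm behind the chart's origin
- scraper: loose scraper block standing upright, 60 mm long (own x), 40 mm thick (own y), 66 mm high: wooden block with a rubber edge below, and a blue handle rib above, 50 mm long in x, 16 mm thick in y, from 30 to 66 mm height; 0.2 kg. Origin: centre of its underside. It is pushed along its own y, either way
- dock: fixed flat dark rubber mat, 104 mm (own x) by 80 mm (own y), 2 mm thick, with a thin yellow outline of the scraper's footprint in its middle: the scraper's parking place. Origin: on the table under its centre
- small_pot: bystander: small round pot, 63 mm across, 34 mm high, in front of the plate; origin at the centre of its underside
- bottle: bystander: dark pump bottle, 50 mm across, 160 mm high, behind the work; origin at the centre of its underside
- chip_0: loose broken chip of packing material (cork or wood), 30 x 24 mm, 14 mm high, 14 g, lying on the plate's wiping surface; origin at the centre of its underside; may be absent (None)
- chip_1: loose broken chip of packing material (cork or wood), 30 x 24 mm, 14 mm high, 14 g, lying on the plate's wiping surface; origin at the centre of its underside; may be absent (None)
- chip_2: loose broken chip of packing material (cork or wood), 30 x 24 mm, 14 mm high, 14 g, lying on the plate's wiping surface; origin at the centre of its underside; may be absent (None)
- chip_3: loose broken chip of packing material (cork or wood), 30 x 24 mm, 14 mm high, 14 g, lying on the plate's wiping surface; origin at the centre of its underside; may be absent (None)
- chip_4: loose broken chip of packing material (cork or wood), 30 x 24 mm, 14 mm high, 14 g, lying on the plate's wiping surface; origin at the centre of its underside; may be absent (None)
- chip_5: loose broken chip of packing material (cork or wood), 30 x 24 mm, 14 mm high, 14 g, lying on the plate's wiping surface; origin at the centre of its underside; may be absent (None)

How it is judged:
By the outcome, as a careful person would: the job done as asked, in the order asked, and still so for the second after the job is handed in, with the robot touching nothing.
Of chip_0, chip_1, chip_2, chip_3, chip_4, chip_5 only 3 to 6 are there at a start; the rules pass over those that are not, and their reading is None.
At some moment in a run one of scraper, chip_0, chip_1, chip_2, chip_3, chip_4, chip_5 may be knocked a few centimetres aside while the robot is not near it.
It also fails if it takes over 208 s, if anything falls off the work surface, if the arm or the gripper's body presses on something with over 40 N, if the wrist force passes 120 N, or if a joint passes its speed limit or range.

## Working session

There is one attempt and no reset: what is moved stays moved. The work goes in short steps, Python scripts to look and compute and a tool call to move; the robot and the scene stay as the last step left them, time stands still between calls to the robot, and variables do not carry over. Pictures are saved under pics/ and viewed, about 12 in all and at most 16, crops included, and the job is handed in when it is done.

Besides the shell and the picture viewer there is one more tool, called after "Request:" in YAML: its name, and indented under it one key for each argument. drive_tool: Moves the arm, as the interface text tells. Its arguments: {"type":"object","properties":{"commands":{"type":"string"}},"required":["commands"]}

```bash
ls; mkdir -p pics; cat > h.py <<'E'
import numpy as np, cv2, json
from scipy.spatial.transform import Rotation as R
from plant import manip
def rot(q): return R.from_quat([q[1],q[2],q[3],q[0]]).as_matrix()
def grab(name,fn=None):
    p=manip.camera_params(name); im=manip.grab_frame(name)
    if fn: cv2.imwrite('pics/'+fn,im[:,:,::-1])
    return im,p
def KD(p): return np.array([[p['fx'],0,p['cx']],[0,p['fy'],p['cy']],[0,0,1.]]),np.array(p['distortion'],float)
def ray(p,uv):
    K,D=KD(p); n=cv2.undistortPoints(np.array(uv,float).reshape(-1,1,2),K,D).reshape(-1,2)
    d=np.c_[n,np.ones(len(n))]@rot(p['orientation']).T
    return np.array(p['xyz']),d
def onplane(p,uv,z):
    o,d=ray(p,uv); return o+d*((z-o[2])/d[:,2])[:,None]
def proj(p,X):
    K,D=KD(p); M=rot(p['orientation']).T
    return cv2.projectPoints(np.array(X,float).reshape(-1,3),cv2.Rodrigues(M)[0],-M@np.array(p['xyz']),K,D)[0].reshape(-1,2)
E
python3 - <<'E'
from h import *
np.set_printoptions(precision=3,suppress=True)
for n in ['top','side','wrist']:
    im,p=grab(n,n+'0.png'); print(n,p)
s=manip.state(); print(s)
print(rot(s['tool_rot'])); print(manip.pinch_z)
E
```

```text
pics
top {'fx': 419.5054650178864, 'fy': 419.5054650178864, 'cx': 275.6872187754532, 'cy': 209.8056610180456, 'distortion': array([-0.004,  0.   ,  0.   ,  0.   ,  0.   ]), 'xyz': array([0.398, 0.017, 1.248]), 'orientation': array([-0.034,  0.716, -0.695,  0.055])}
side {'fx': 527.4756156921409, 'fy': 527.4756156921409, 'cx': 283.74439147814917, 'cy': 217.13748241984015, 'distortion': array([-0.013,  0.   ,  0.   ,  0.   ,  0.   ]), 'xyz': array([0.408, 1.056, 1.053]), 'orientation': array([ 0.024, -0.076,  0.906, -0.416])}
wrist {'fx': 304.47208915782693, 'fy': 304.47208915782693, 'cx': 282.22678054043996, 'cy': 205.02100710042922, 'distortion': array([-0.044,  0.   ,  0.   ,  0.   ,  0.   ]), 'xyz': array([0.145, 0.611, 0.373]), 'orientation': array([0.112, 0.809, 0.572, 0.078])}
{'time': 0.15, 'joint_pos': array([ 1.111,  0.053,  1.614,  0.   ,  1.476, -0.119]), 'joint_vel': array([ 0.001,  0.   , -0.005,  0.001, -0.001,  0.   ]), 'joint_efforts': array([  0.   , -39.425, -37.072,  -0.   ,   0.005,   0.   ]), 'tool_pos': array([0.209, 0.589, 0.23 ]), 'tool_rot': array([-0.   ,  0.17 ,  0.986, -0.001]), 'contact_force': array([-0.503, -0.376,  0.355]), 'ft_torque': array([-0.055, -0.075, -0.002]), 'gripper_width': 1.0020840324355038}
[[-0.942  0.334 -0.001]
 [ 0.334  0.942 -0.001]
 [ 0.    -0.002 -1.   ]]
0.0187
```

View pics/top0.png

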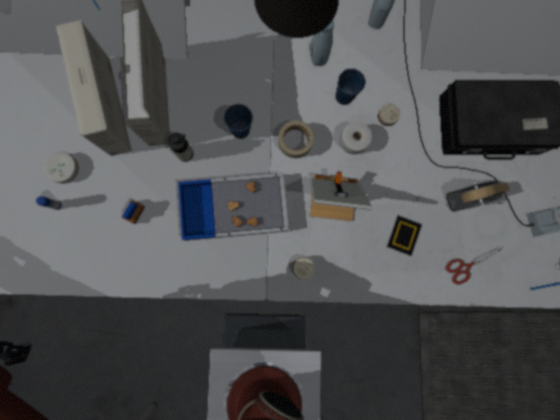

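View pics/side0.png

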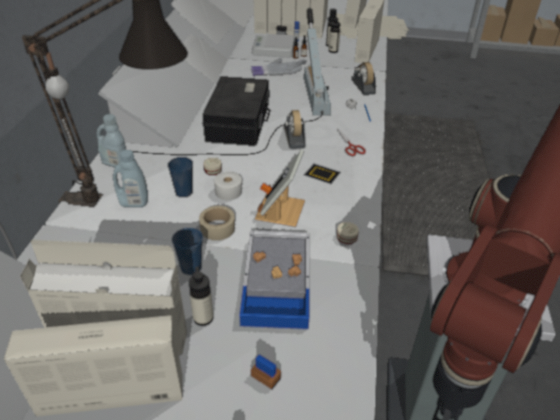

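```bash
python3 - <<'E'
from h import *
a=cv2.imread('pics/top0.png')[160:280,110:440]; b=cv2.imread('pics/side0.png')[140:400,200:380]
a=cv2.resize(a,None,fx=2.4,fy=2.4,interpolation=cv2.INTER_CUBIC)
cv2.imwrite('pics/c1.png',np.clip(a*1.6,0,255).astype(np.uint8)); 
b=cv2.resize(b[0:120],None,fx=4,fy=2.4*4/2.4,interpolation=cv2.INTER_CUBIC)
b=cv2.resize(b,None,fx=.6,fy=.6)
c=np.zeros((a.shape[0]+b.shape[0],800,3),np.uint8); c[:a.shape[0],:a.shape[1]]=np.clip(a*1.6,0,255); c[a.shape[0]:,:b.shape[1]]=np.clip(b*1.6,0,255)
cv2.imwrite('pics/c1.png',c); print(c.shape,a.shape,b.shape)
_,p=None,manip.camera_params('top')
for uv,z in [((133,212),.06),((404,235),0),((303,267),.034),((180,150),.16),((234,208),.03)]: print(uv,onplane(p,[uv],z))
E
```

```text
(576, 800, 3) (288, 792, 3) (288, 432, 3)
(133, 212) [[0.52811108 0.38721609 0.06      ]]
(404, 235) [[ 0.4911243  -0.40558466  0.        ]]
(303, 267) [[ 0.38752744 -0.09975431  0.034     ]]
(180, 150) [[0.68597079 0.24462457 0.16      ]]
(234, 208) [[0.55256333 0.10532016 0.03      ]]
```

View pics/c1.png

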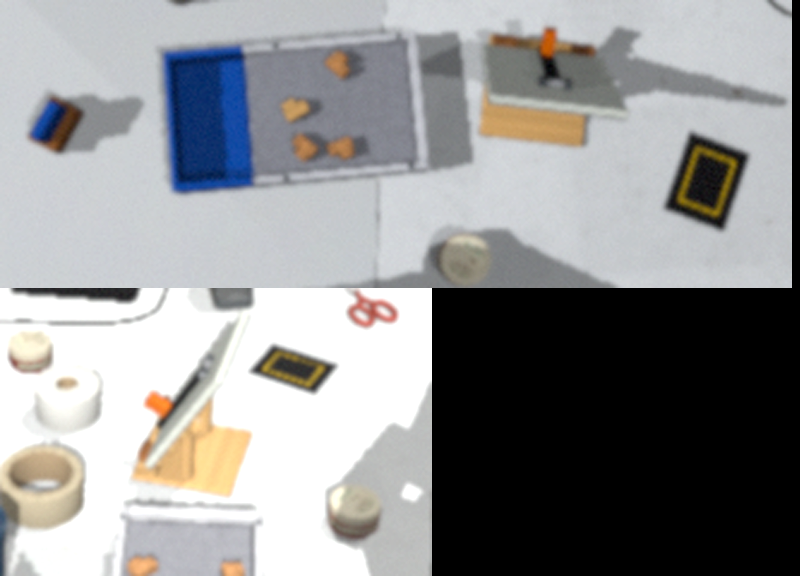

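Request:
drive_tool:
  commands: "85 0 0 -0.5 -9.75; 85 0 0 -0.5 -9.75; 85 -1 -0.9 0 0; 85 -1 -0.9 0 0; 85 -1 -0.9 0 0; 85 -1 -0.9 0 0; 85 -1 -0.9 0 0; 85 -1 -0.9 0 0"

```text
time: 1.15
tool_pos: [0.3895, 0.4259, 0.2609]
tool_rot: [-0.0, 0.0, 1.0, -0.0]
contact_force: [-0.3, -0.2, -0.3]
gripper_width: 0.997
```

Request:
drive_tool:
  commands: "85 -1 -0.9 0 0; 85 -1 -0.9 0 0; 85 -1 -0.9 0 0; 85 -1 -0.9 0 0; 85 -1 -0.9 0 0; 85 0 -0.5 0 0; 85 0 0 0 0; 85 0 0 0 0"

```text
time: 2.15
tool_pos: [0.538, 0.2776, 0.2613]
tool_rot: [-0.0, -0.0, 1.0, 0.0]
contact_force: [-1.7, 0.2, -0.5]
gripper_width: 0.996
```

```bash
python3 - <<'E'
from h import *
np.set_printoptions(precision=4,suppress=True)
s=manip.state();print(s['time'],s['tool_pos'],rot(s['tool_rot']),s['joint_pos'])
im,p=grab('wrist','w1.png');print(p['xyz'],rot(p['orientation']))
np.save('w1.npy',im); json.dump({k:np.array(v).tolist() for k,v in p.items()},open('w1.json','w'))
E
```

```text
2.15 [0.538  0.2776 0.2613] [[-1.     -0.0006 -0.0003]
 [-0.0006  1.      0.0004]
 [ 0.0003  0.0004 -1.    ]] [ 0.3533 -0.0095  1.6262  0.0005  1.525  -1.218 ]
[0.4706 0.2775 0.4039] [[-0.0014  0.963   0.2696]
 [ 1.      0.0014  0.0002]
 [-0.0002  0.2696 -0.963 ]]
```

View pics/w1.png

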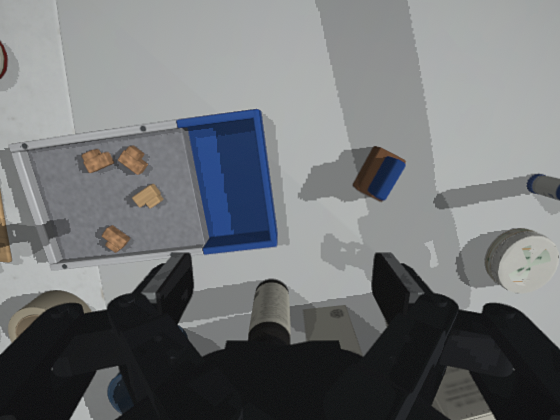

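```bash
python3 - <<'E'
from h import *
im=np.load('w1.npy')[:,:,::-1]
a=cv2.resize(im[100:275,0:285],None,fx=2.1,fy=2.1,interpolation=cv2.INTER_CUBIC)
b=cv2.resize(im[135:210,340:420],None,fx=2.5,fy=2.5,interpolation=cv2.INTER_CUBIC)
c=np.zeros((600,800,3),np.uint8); c[:a.shape[0],:a.shape[1]]=a; c[380:380+b.shape[0],:b.shape[1]]=b
cv2.imwrite('pics/c2.png',c)
hsv=cv2.cvtColor(im,cv2.COLOR_BGR2HSV)
m=cv2.inRange(hsv,(100,120,40),(130,255,255)); n,l,st,ce=cv2.connectedComponentsWithStats(m)
for i in range(1,n):
    if st[i,4]>150:
        pts=np.argwhere(l==i)[:,::-1].astype(np.float32); print(st[i],ce[i],cv2.minAreaRect(pts)); print(cv2.approxPolyDP(cv2.findContours((l==i).astype(np.uint8),0,2)[0][0],3,True).reshape(-1,2).tolist())
E
```

```text
[ 177  109  100  145 9917] [233.02601593 180.00282343] ((227.33871459960938, 182.44479370117188), (138.42449951171875, 84.1829833984375), 82.33319854736328)
[[257, 109], [177, 120], [178, 127], [187, 127], [210, 238], [204, 253], [276, 245]]
[368 157  37  43 857] [386.05834306 177.38389732] ((386.07080078125, 177.37265014648438), (20.68838882446289, 43.31935119628906), 29.05460548400879)
[[397, 159], [386, 157], [369, 187], [381, 199], [404, 166]]
```

View pics/c2.png

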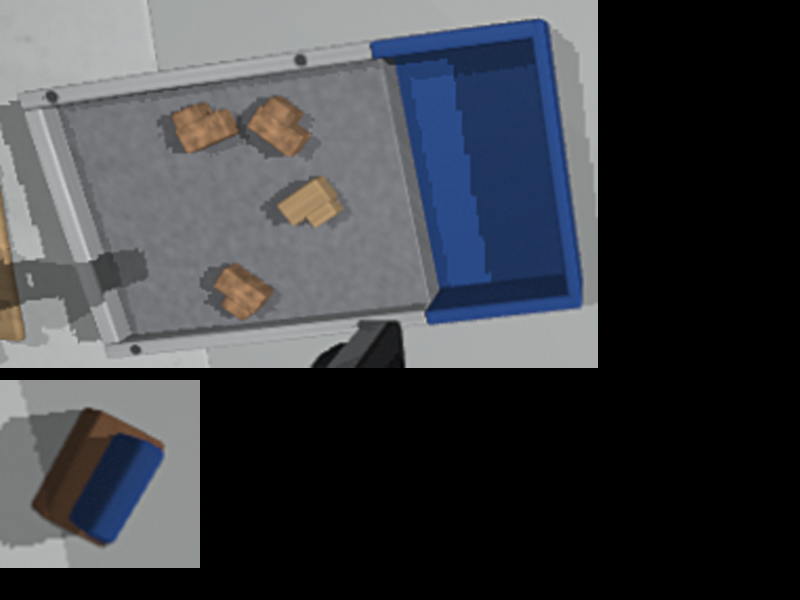

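```bash
python3 - <<'E'
from h import *
np.set_printoptions(precision=4,suppress=True)
im=np.ascontiguousarray(np.load('w1.npy')[:,:,::-1]); p=json.load(open('w1.json'))
tr=onplane(p,[(177.1,120),(259.5,109),(277.1,245.7),(203.8,253.8)],.046)
ra=onplane(p,[(9.5,145.2),(51.4,270)],.044)
print(tr,ra,sep='\n')
st=onplane(p,[(184,127.5),(203.5,242)],.030); print('step',st)
hsv=cv2.cvtColor(im,cv2.COLOR_BGR2HSV)
sub=hsv[150:205,360:410]; bl=(sub[...,0]>100)&(sub[...,0]<130)&(sub[...,1]>120)
print('V hist',np.histogram(sub[bl][:,2],10))
th=(sub[bl][:,2].min()+sub[bl][:,2].max())/2
pts=np.argwhere(bl&(sub[...,2]>th))[:,::-1]+[360,150]
w=onplane(p,pts,.066)[:,:2]*1000
r=cv2.minAreaRect(w.astype(np.float32)); print('rib',r,w.mean(0))
c=np.cov((w-w.mean(0)).T); ev,V=np.linalg.eigh(c); print(np.sqrt(ev*12),np.degrees(np.arctan2(V[1,1],V[0,1])))
# brown
m=cv2.inRange(hsv,(3,60,40),(20,255,255)); n,l,s,ce=cv2.connectedComponentsWithStats(m)
for i in range(1,n):
    if s[i,4]>150: print(s[i],ce[i],onplane(p,[ce[i]],.037))
E
```

```text
[[0.4702 0.1574 0.046 ]
 [0.4585 0.2518 0.046 ]
 [0.6244 0.2711 0.046 ]
 [0.636  0.177  0.046 ]]
[[ 0.4966 -0.0526  0.044 ]
 [ 0.6627 -0.0334  0.044 ]]
step [[0.4789 0.1596 0.03  ]
 [0.6263 0.1733 0.03  ]]
V hist (array([363,  34,  22,  21,  26,  19,  34, 197, 112,  27]), array([ 51. ,  59.1,  67.2,  75.3,  83.4,  91.5,  99.6, 107.7, 115.8,
       123.9, 132. ]))
rib ((535.36083984375, 400.7341613769531), (11.077555656433105, 46.66533660888672), 64.3009262084961) [535.1165 400.7892]
[10.961  46.6816] 154.40369382629294
[118 146  30  29 521] [132.9559 159.499 ] [[0.5161 0.0961 0.037 ]]
[353 147  53  54 806] [371.4156 168.928 ] [[0.5276 0.386  0.037 ]]
[ 82 149  32  24 508] [ 96.3543 159.9469] [[0.5164 0.0501 0.037 ]]
[132 184  31  24 456] [147.8092 196.4781] [[0.5624 0.1091 0.037 ]]
[  0 192  12  70 438] [  3.5571 237.4566] [[ 0.6192 -0.0978  0.037 ]]
[102 225  28  28 453] [114.7196 238.3951] [[0.619  0.0581 0.037 ]]
[ 16 315  23  22 220] [ 24.6818 323.6227] [[ 0.7554 -0.1019  0.037 ]]
```

Request:
drive_tool:
  commands: "85 0.1 0.82 0.6 0; 85 0 0.82 0.6 0; 85 0 0.82 0.6 0; 85 0 0.82 0.6 0; 85 0 0.82 0.6 0; 85 0 0 1 8.5; 85 0 0 1 8.5; 85 0 0 1 8.6"

```text
time: 3.2
tool_pos: [0.5349, 0.4011, 0.0805]
tool_rot: [0.0, 0.223, 0.975, 0.0]
contact_force: [0.2, 0.1, 0.3]
gripper_width: 0.993
```

Request:
drive_tool:
  commands: "85 0 0 0.8 0; 85 0 0 0.67 0; 85 0 0 0 0; 5 0 0 0 0; 5 0 0 0 0; 5 0 0 0 0; 5 0 0 0 0; 5 0 0 0 0"

```text
time: 4.2
tool_pos: [0.5364, 0.4001, 0.038]
tool_rot: [0.001, 0.222, 0.975, 0.0]
contact_force: [1.5, 0.3, 3.1]
gripper_width: 0.179
```

Request:
drive_tool:
  commands: "5 0 0 -0.9 0; 5 0 0 -0.9 -8.1; 5 0 0 -0.9 -8.1; 5 0 0 0 -8.1; 5 0 0 0 -8.2; 5 0 -1 0 0; 5 0 -1 0 0; 5 0 -1 0 0"

```text
time: 5.2
tool_pos: [0.5459, 0.3094, 0.1171]
tool_rot: [-0.001, -0.06, 0.998, -0.0]
contact_force: [0.1, -0.5, -1.8]
gripper_width: 0.175
```

Request:
drive_tool:
  commands: "5 0.2 -1 0 0; 5 0.2 -1 0 0; 5 0.2 -1 0 0; 5 0.3 -1 0 0; 5 0.3 -1 0 0; 5 0.3 -1 0 0; 5 0.3 -1 0 0; 5 0 -1 0 0"

```text
time: 6.2
tool_pos: [0.5205, 0.0649, 0.1172]
tool_rot: [-0.001, -0.06, 0.998, 0.0]
contact_force: [0.2, 0.2, -1.4]
gripper_width: 0.173
```

Request:
drive_tool:
  commands: "5 0 -1 0 0; 5 0 -0.8 0 0; 5 0 -0.8 0 0; 5 0 0 0 0; 5 0 0 0 0; 5 0 0 0 0; 5 0 0 0 0; 5 0 0 0 0"

```text
time: 7.2
tool_pos: [0.531, -0.0113, 0.1182]
tool_rot: [0.0, -0.06, 0.998, 0.0]
contact_force: [-0.1, -0.2, -1.2]
gripper_width: 0.175
```

```bash
cat >> h.py <<'E'
O=np.array([.5655,.068]); YAW=np.radians(6.9)
ux=np.array([np.cos(YAW),np.sin(YAW)]); uy=np.array([-ux[1],ux[0]])
def toplate(w): d=np.atleast_2d(w)[:,:2]-O; return np.c_[d@ux,d@uy]*1000
def chips(im,p,z=.037):
    hsv=cv2.cvtColor(np.ascontiguousarray(im[:,:,::-1]),cv2.COLOR_BGR2HSV)
    m=cv2.inRange(hsv,(3,60,40),(20,255,255)); n,l,s,ce=cv2.connectedComponentsWithStats(m)
    return [(s[i,4],ce[i].round(),toplate(onplane(p,[ce[i]],z))[0].round(1)) for i in range(1,n) if s[i,4]>60]
E
python3 - <<'E'
from h import *
np.set_printoptions(precision=4,suppress=True)
s=manip.state();print(s['time'],s['tool_pos'],toplate(s['tool_pos']),rot(s['tool_rot'])[:,0])
im,p=grab('wrist','w2.png')
for c in chips(im,p): print(*c)
E
```

```text
7.2 [ 0.531  -0.0113  0.1182] [[-43.757  -74.5335]] [-0.9927 -0.1203 -0.0001]
20414 [ 77. 253.] [  -7.6 -242.9]
1202 [366. 202.] [-50.8 -10.5]
3074 [283. 211.] [-43.7 -74.5]
1209 [424. 208.] [-46.2  34.9]
1149 [425. 264.] [ 1.4 42.2]
```

View pics/w2.png

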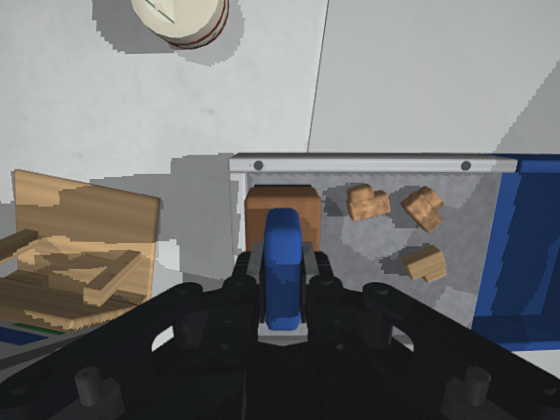

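```bash
python3 - <<'E'
from h import *
im=cv2.imread('pics/w2.png'); p=manip.camera_params('wrist')
print('blockfront',toplate(onplane(p,[(250,187),(315,187)],.109)),'block sides',toplate(onplane(p,[(246,220),(320,220)],.109)))
g=im.astype(int).sum(2)
for c in (250,300,350,400,450,480): print(c,g[148:182,c])
E
```

```text
blockfront [[-78.18258646 -91.28524504]
 [-78.21661875 -58.14323424]] block sides [[-60.45939359 -93.880457  ]
 [-60.50177248 -54.98289199]]
250 [603 606 615 585 433 209 191 216 243 274 382 499 545 561 551 507 435 431
 490 562 563 549 515 425 325 371 410 418 387 347 341 342 340 338]
300 [613 617 623 589 432 211 195 214 246 277 396 513 562 576 573 571 570 570
 569 576 574 554 511 420 325 336 365 404 415 412 411 411 410 411]
350 [556 558 563 545 421 207 191 211 253 289 393 520 565 595 582 577 571 566
 567 578 580 559 521 434 333 344 352 348 375 411 416 412 416 416]
400 [555 555 560 567 472 222 188 210 262 282 355 514 558 598 588 570 561 558
 558 572 579 573 525 449 319 329 341 367 414 416 413 404 401 401]
450 [553 554 559 563 459 281 190 196 254 275 319 467 535 576 573 557 543 536
 536 553 564 575 529 473 340 330 342 402 404 400 393 390 392 394]
480 [547 550 553 558 503 310 187 188 227 264 302 423 516 553 561 546 533 529
 522 538 553 563 527 469 369 338 337 332 352 368 372 331 327 328]
```

```bash
python3 - <<'E'
from h import *
p=manip.camera_params('wrist')
print(toplate(onplane(p,[(250,158),(350,158),(480,159),(250,171.3),(350,171.3),(480,171.8)],.044)))
print(toplate(onplane(p,[(235,158),(245,200)],.044)))
print('underside front check',proj(p,[list(O-.075*ux-.0745*uy)+[.044]]))
E
```

```text
[[-85.0961514  -97.78791559]
 [-85.22131225 -26.70598501]
 [-85.17862722  68.20449998]
 [-75.5704146  -98.04010497]
 [-75.68316726 -26.14836287]
 [-75.83947031  69.80553532]]
[[ -85.10506314 -108.45953515]
 [ -54.25628403 -102.30658662]]
underside front check [[282.77495899 172.10281273]]
```

Request:
drive_tool:
  commands: "5 -0.16 0 0.6 0; 5 0 0 0.6 0; 5 0 0 0.4 0; 5 0 0 0 0; 5 0 0.4 0 0; 5 0 0.5 0 0; 5 0 0.5 0 0; 5 0 0.5 0 0"

```text
time: 8.25
tool_pos: [0.5287, 0.0469, 0.0703]
tool_rot: [0.0, -0.06, 0.998, -0.0]
contact_force: [0.1, 0.4, -2.6]
gripper_width: 0.177
```

```bash
python3 - <<'E'
from h import *
s=manip.state();print(s['time'],s['tool_pos'],toplate(s['tool_pos']),s['contact_force'])
E
```

```text
8.25 [0.52874993 0.04687735 0.0702572 ] [[-39.0215128 -16.5546271]] [ 0.12907459  0.3882063  -2.58022726]
```

Request:
drive_tool:
  commands: "5 0 0.5 0 0; 5 0 0.5 0 0; 5 0 0.5 0 0; 5 0 0.5 0 0; 5 0 0.5 0 0; 5 0 0.5 0 0; 5 0 0.5 0 0; 5 0 0.6 0 0"

```text
time: 9.25
tool_pos: [0.5155, 0.1676, 0.0717]
tool_rot: [0.001, -0.06, 0.998, -0.002]
contact_force: [1.6, -10.5, 17.2]
gripper_width: 0.172
```

Request:
drive_tool:
  commands: "5 0 0.1 0 0; 5 0 0 0 0; 5 0 0 0 0; 5 0 0 -0.8 0; 5 0 -0.8 -0.8 0; 5 0 -1 0 0; 5 0 -1 0 0; 5 0 -1 0 0"

```text
time: 10.25
tool_pos: [0.5276, 0.0573, 0.1183]
tool_rot: [0.0, -0.06, 0.998, 0.0]
contact_force: [0.3, -0.3, -2.0]
gripper_width: 0.177
```

```bash
python3 - <<'E'
from h import *
s=manip.state();print(s['time'],s['tool_pos'],toplate(s['tool_pos']),s['contact_force'])
im,p=grab('wrist','w3.png')
for c in chips(im,p): print(*c)
im,p=grab('top','t3.png')
for c in chips(im,p): 
    if abs(c[2][0])<100: print('top',*c)
E
```

```text
10.25 [0.52764991 0.05727668 0.11830785] [[-38.86421966  -6.09846381]] [ 0.32769884 -0.26692271 -2.04944495]
77 [103.  33.] [-164.4 -128. ]
10069 [ 38. 247.] [  -7.3 -206.8]
3042 [282. 212.] [-38.4  -6.3]
1708 [442. 217.] [-34.3 118.9]
961 [345. 262.] [ 4.  44.5]
89 [264. 327.] [ 66.4 -22.2]
66 [ 45. 329.] [  72.2 -219.7]
top 236 [336. 178.] [  52.3 -267.5]
top 420 [483. 192.] [ -26.8 -702.5]
top 583 [331. 211.] [ -43.7 -243.2]
top 128 [203. 218.] [-30.7 130.6]
```

```bash
python3 - <<'E'
from h import *
a=cv2.imread('pics/w3.png')[130:350,200:560]
cv2.imwrite('pics/c3.png',cv2.resize(a,None,fx=2,fy=2,interpolation=cv2.INTER_CUBIC))
E
```

```text
(no output)
```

View pics/c3.png

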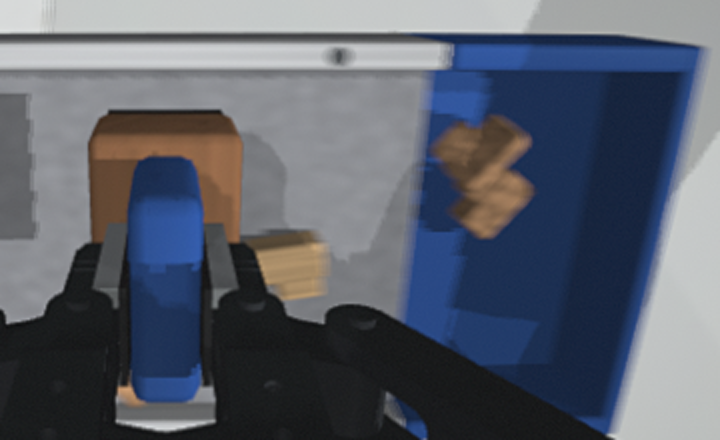

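Request:
drive_tool:
  commands: "5 -0.7 -0.8 0 0; 5 -0.75 -0.8 0 0; 5 0 -0.68 0 0; 5 0 0 0 0; 5 0 0 0.6 0; 5 0 0 0.6 0; 5 0 0 0.4 0; 5 0 0 0 0"

```text
time: 11.35
tool_pos: [0.5781, -0.0048, 0.0687]
tool_rot: [-0.001, -0.06, 0.998, 0.0]
contact_force: [-0.2, 0.4, -1.7]
gripper_width: 0.175
```

Request:
drive_tool:
  commands: "5 0 0.5 0 0; 5 0 0.5 0 0; 5 0 0.5 0 0; 5 0 0.5 0 0; 5 0 0.5 0 0; 5 0 0.5 0 0; 5 0 0.5 0 0; 5 0 0.5 0 0"

```text
time: 12.35
tool_pos: [0.5644, 0.1148, 0.0702]
tool_rot: [0.0, -0.06, 0.998, -0.0]
contact_force: [0.5, -0.5, -2.4]
gripper_width: 0.178
```

Request:
drive_tool:
  commands: "5 0 0.5 0 0; 5 0 0.5 0 0; 5 0 0.5 0 0; 5 0 0.2 0 0; 5 0 0 0 0; 5 0 0 -0.8 0; 5 0 -0.8 -0.8 0; 5 0 -1 0 0"

```text
time: 13.35
tool_pos: [0.5669, 0.1103, 0.1212]
tool_rot: [0.003, -0.06, 0.998, -0.0]
contact_force: [0.3, 0.1, -1.4]
gripper_width: 0.178
```

```bash
python3 - <<'E'
from h import *
s=manip.state();print(s['time'],s['tool_pos'],toplate(s['tool_pos']),s['contact_force'])
im,p=grab('wrist','w4.png')
for c in chips(im,p): print(*c)
print(toplate(onplane(p,[(282,190)],.109)))
E
```

```text
13.35 [0.56688168 0.11029575 0.12122183] [[ 6.45295373 41.82342078]] [ 0.30208799  0.06942753 -1.38283665]
1858 [391. 161.] [-31.3 122.5]
3013 [ 12. 204.] [   2.1 -176.1]
3048 [282. 212.] [ 8.3 41.6]
609 [373. 205.] [  2.8 111.8]
1007 [213. 264.] [ 53.9 -15.4]
[[-25.71090938  41.47666367]]
```

Request:
drive_tool:
  commands: "5 -0.7 -0.9 0 0; 5 -0.7 -1 0 0; 5 0 -1 0 0; 5 0 -1 0 0; 5 0 0 0.6 0; 5 0 0 0.6 0; 5 0 0 0.4 0; 5 0 0 0 0"

```text
time: 14.4
tool_pos: [0.6199, -0.0004, 0.0793]
tool_rot: [-0.003, -0.061, 0.998, -0.001]
contact_force: [-31.4, -1.4, 49.1]
gripper_width: 0.176
```

```bash
python3 - <<'E'
from h import *
s=manip.state();print(s['time'],s['tool_pos'],toplate(s['tool_pos']),s['contact_force'])
E
```

```text
14.4 [ 6.19872653e-01 -3.77736618e-04  7.92767065e-02] [[ 45.76416547 -74.41465872]] [-31.38687311  -1.42350562  49.08993083]
```

Request:
drive_tool:
  commands: "5 0 0.5 0 0; 5 0 0.5 0 0; 5 0 0.5 0 0; 5 0 0.5 0 0; 5 0 0.5 0 0; 5 0 0.5 0 0; 5 0 0.5 0 0; 5 0 0.5 0 0"

```text
time: 15.4
tool_pos: [0.6137, 0.1139, 0.0795]
tool_rot: [0.008, -0.06, 0.998, -0.007]
contact_force: [-2.4, -20.0, 28.0]
gripper_width: 0.176
```

Request:
drive_tool:
  commands: "5 0 0.5 0 0; 5 0 0.5 0 0; 5 0 0.5 0 0; 5 0 0.2 0 0; 5 0 0 0 0; 5 0 0 -0.8 0; 5 0 -0.8 -0.8 0; 5 0 -1 -0.5 0"

```text
time: 16.4
tool_pos: [0.606, 0.1167, 0.1329]
tool_rot: [-0.0, -0.061, 0.998, 0.0]
contact_force: [0.3, -0.8, -1.6]
gripper_width: 0.176
```

Request:
drive_tool:
  commands: "5 0.7 -1 -0.5 0; 5 0.7 -1 -0.5 0; 5 0.7 -1 -0.5 0; 5 0.6 -1 -0.5 0; 5 0 -1 0 0; 5 0 -1 0 0; 5 0 0 0 0; 5 0 0 0 0"

```text
time: 17.4
tool_pos: [0.5472, -0.0713, 0.1919]
tool_rot: [-0.001, -0.06, 0.998, 0.001]
contact_force: [1.1, 0.7, -1.7]
gripper_width: 0.178
```

```bash
python3 - <<'E'
from h import *
s=manip.state();print(s['time'],s['tool_pos'],toplate(s['tool_pos']),s['contact_force'])
im,p=grab('wrist','w5.png')
for c in chips(im,p): print(*c)
im,p=grab('top','t5.png')
for c in chips(im,p): 
    if abs(c[2][0])<100: print('top',*c)
E
```

```text
17.4 [ 0.54716393 -0.07132676  0.19190982] [[ -34.94154547 -136.11482143]] [ 1.08372904  0.7049148  -1.70607766]
10698 [171. 205.] [ -18.8 -249.7]
1707 [520. 203.] [-22.2 112.3]
2915 [282. 213.] [ -11.  -136.6]
282 [495. 268.] [52.6 99. ]
641 [145. 287.] [  75.6 -288.8]
287 [203. 280.] [  65.6 -222.6]
top 364 [486. 191.] [ -24.5 -712.1]
top 163 [204. 215.] [-23.2 127.4]
top 79 [297. 214.] [ -41.7 -141.8]
```

View pics/w5.png

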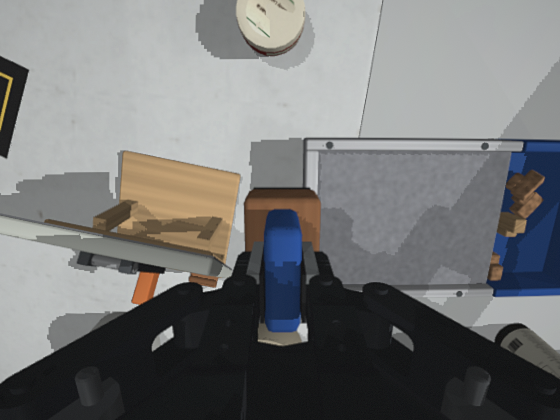

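```bash
python3 - <<'E'
from h import *
im,p=grab('side','s5.png'); im=im[:,:,::-1]
q=proj(p,[list(O+x*ux+y*uy)+[z] for x,y,z in [(0,.1,.03),(.054,.1,.03),(.054,.1,.006)]]); print(q)
a=cv2.resize(im[215:335,225:325],None,fx=4.5,fy=4.5,interpolation=cv2.INTER_CUBIC)
cv2.imwrite('pics/c4.png',np.clip(a*1.5,0,255).astype(np.uint8))
for c in chips(im[:,:,::-1],p,.015): print(*c)
E
```

```text
[[274.64045284 290.27329008]
 [253.58253558 289.37208297]
 [253.74418233 295.55892995]]
4609 [527.  45.] [-1177.7 -1600.6]
109 [32. 48.] [ 1225.8 -1361.8]
10570 [398.  86.] [ -468.9 -1100.9]
80 [50. 61.] [ 1087.8 -1220.6]
7407 [514. 227.] [-703.  -204.3]
119 [354. 149.] [-247.2 -592.1]
62 [ 82. 175.] [ 658.2 -376.1]
96 [266. 188.] [  50.6 -343.6]
1172 [284. 208.] [  -9.7 -249.9]
309 [216. 214.] [ 191.9 -205.7]
90 [252. 295.] [ 58.2 107.4]
269 [280. 302.] [-16.2 126.5]
```

View pics/c4.png

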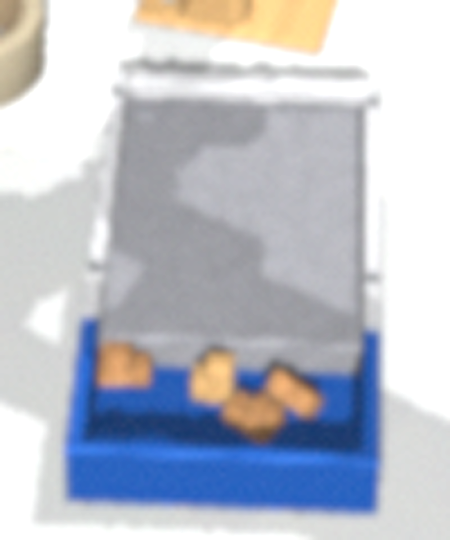

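```bash
python3 - <<'E'
from h import *
im=cv2.imread('pics/t5.png'); p=manip.camera_params('top')
hsv=cv2.cvtColor(im,cv2.COLOR_BGR2HSV)
m=cv2.inRange(hsv,(18,110,50),(38,255,255)); m[:200]=0;m[280:]=0;m[:,:370]=0;m[:,430:]=0
pts=np.argwhere(m>0)[:,::-1]; w=onplane(p,pts,.002)[:,:2]*1000
print(len(pts),cv2.minAreaRect(w.astype(np.float32)),w.mean(0))
d=(im.max(2)<60).astype(np.uint8); d[:200]=0;d[280:]=0;d[:,:370]=0;d[:,430:]=0
k=cv2.morphologyEx(d|(m>0),cv2.MORPH_CLOSE,np.ones((3,3))); n,l,s,c=cv2.connectedComponentsWithStats(k.astype(np.uint8)); i=1+s[1:,4].argmax()
w=onplane(p,np.argwhere(l==i)[:,::-1],.002)[:,:2]*1000; print(s[i],cv2.minAreaRect(w.astype(np.float32)),w.mean(0))
E
```

```text
245 ((490.8116455078125, -404.9289245605469), (58.554874420166016, 79.19894409179688), 70.91399383544922) [ 490.48046663 -405.29574968]
[388 216  33  39 815] ((490.55853271484375, -405.2393798828125), (75.13343811035156, 98.80651092529297), 71.07191467285156) [ 490.62883566 -405.16580841]
```

Request:
drive_tool:
  commands: "5 0.6 0 -0.9 0; 5 0.6 0 -0.9 0; 5 0.6 0 -0.9 0; 5 0.3 -1 0 0; 5 0.3 -1 0 0; 5 0.3 -1 0 0; 5 0.3 -1 0 0; 5 0.1 -1 0 0"

```text
time: 18.55
tool_pos: [0.4733, -0.2328, 0.2742]
tool_rot: [0.0, -0.06, 0.998, -0.0]
contact_force: [0.2, 0.8, -2.1]
gripper_width: 0.179
```

Request:
drive_tool:
  commands: "5 0 -1 0 0; 5 0 -1 0 0; 5 0 -1 0 0; 5 0 -1 0 0; 5 0 -1 0.5 0; 5 0 -0.9 0.5 8.7; 5 0 0 1 8.7; 5 0 0 1 8.6"

```text
time: 19.55
tool_pos: [0.495, -0.408, 0.1833]
tool_rot: [0.0, 0.168, 0.986, 0.0]
contact_force: [0.0, 0.3, -3.2]
gripper_width: 0.175
```

Request:
drive_tool:
  commands: "5 0 0 0.5 0; 5 0 0 0 0; 5 0 0 0 0; 5 0 0 0 0; 5 0 0 0 0; 5 0 0 0 0; 5 0 0 0 0; 5 0 0 0 0"

```text
time: 20.55
tool_pos: [0.4945, -0.4082, 0.1691]
tool_rot: [-0.0, 0.166, 0.986, 0.0]
contact_force: [-0.4, -0.7, -0.5]
gripper_width: 0.176
```

```bash
python3 - <<'E'
from h import *
np.set_printoptions(precision=4,suppress=True)
s=manip.state();print(s['time'],s['tool_pos'],rot(s['tool_rot'])[:,0],s['contact_force'])
im,p=grab('wrist','w6.png')
hsv=cv2.cvtColor(np.ascontiguousarray(im[:,:,::-1]),cv2.COLOR_BGR2HSV)
m=cv2.inRange(hsv,(18,110,50),(38,255,255)); pts=np.argwhere(m>0)[:,::-1]; print(len(pts),pts.min(0),pts.max(0))
E
```

```text
20.55 [ 0.4945 -0.4082  0.1691] [-0.9448  0.3276  0.0001] [-0.3981 -0.7301 -0.4834]
508 [258 149] [311 187]
```

View pics/w6.png

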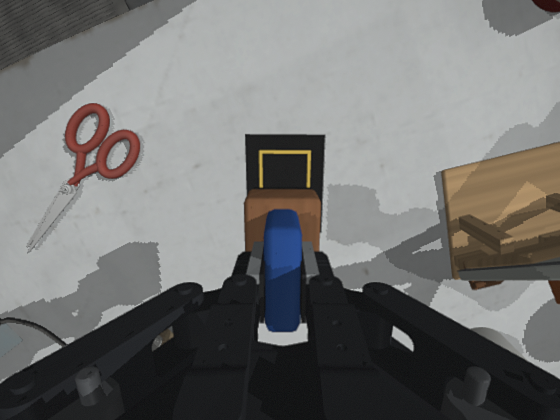

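```bash
python3 - <<'E'
from h import *
np.set_printoptions(precision=1,suppress=True)
s=manip.state(); T=np.array(s['tool_pos']); M=rot(s['tool_rot']); p=manip.camera_params('wrist')
f=lambda uv,z:((onplane(p,uv,z)-T)@M)[:,:2]*1000
print('mat front L,R',f([(246,135),(325,135)],.002),'mat sides low',f([(245.5,185),(325,185)],.002))
print('outline front',f([(258.5,151),(311,151)],.002),f([(258.5,185),(311,185)],.002))
im=cv2.imread('pics/w6.png').astype(int)
print('mat rows',im[128:142,285].sum(1)); print('outline rows',im[145:157,285].sum(1)); print('cols r170',im[170,240:265].sum(1),im[170,306:332].sum(1))
print('block rows',im[183:196,300].sum(1),im[183:196,262].sum(1))
b=T[2]-.038+.030
print('block front',f([(255,188),(310,188)],b),'sides',f([(245.5,225),(320,225)],b))
for z in (b-.03,b-.02): print('bottom front?',f([(262,188)],z))
E
```

```text
mat front L,R [[ 52.9 -36. ]
 [ 53.   42.7]] mat sides low [[  2.1 -38. ]
 [  2.2  44.6]]
outline front [[ 37.1 -23.8]
 [ 37.2  29.1]] [[  2.1 -24.5]
 [  2.2  30. ]]
mat rows [510 511 511 514 522 478 283 100  81  92  94  96  87  98]
outline rows [ 90  96  92  80 118 318 453 453 368 129  78  91]
cols r170 [529 528 531 533 545 500 167  67  92  99  99  96  97  97  98 101  97  88
 130 295 456 434 325 124  73] [134 305 454 413 245 102  83  97  98  95 100  95 102  91  96  77 105 289
 480 541 535 535 536 532 529 529]
block rows [101  99  97  94  81  73 142 187 182 185 181 177 180] [324 326 367 367 249  96 131 172 175 173 174 170 178]
block front [[ 34.1 -13.6]
 [ 34.2  14.2]] sides [[ 14.3 -19.1]
 [ 14.4  20. ]]
bottom front? [[ 27.5 -12.1]]
bottom front? [[ 29.7 -11.4]]
```

```bash
python3 - <<'E'
from h import *
np.set_printoptions(precision=1,suppress=True)
s=manip.state(); T=np.array(s['tool_pos']); M=rot(s['tool_rot']); p=manip.camera_params('wrist')
f=lambda uv,z:((onplane(p,uv,z)-T)@M)[:,:2]*1000
b=T[2]-.038+.030
print('rib ends',f([(283,209),(283,331)],b+.036), f([(283,209)],b))
im=cv2.imread('pics/w6.png').astype(int)
print(im[185:245,254].sum(1)); print(im[200:340,283,0])
for c in (-4,-2,0,2): print(c,proj(p,[T+M@np.array([(c+dx)/1000,0,dz/1000.]) for dx,dz in [(30,38),(30,8),(25,8),(25,-28),(-25,-28)]])[:,1])
E
```

```text
rib ends [[ 33.7   0.5]
 [-23.1   0.6]] [[23.1  0.6]]
[ 97  98  75  80 139 169 166 169 177 177 172 175 191 219 246 260 262 264
 267 274 274 274 274 273 271 271 272 269 272 274 274 273 264 227 191 186
 192 192 193 190 192 186 191 190 192 190 193 194 188 191 189 194 187 190
 188 188 188 184 187 184]
[ 62  61  61  61  63  63  63  63  67  79  85  86  87  86  86  88  89  89
  88  90  90  91  90  91  91  91  96 103 111 121 127 129 130 130 131 132
 134 135 135 135 134 135 134 135 135 134 135 135 135 135 135 136 135 135
 136 136 136 136 136 135 137 136 136 136 136 137 132 122 114 114 115 115
 116 109  86  70  70  72  72  72  72  72  72  72  71  72  71  72  71  72
  72  72  72  72  72  72  73  71  73  72  72  71  72  73  72  72  72  73
  72  72  73  73  71  72  73  74  73  74  73  72  74  72  74  73  73  73
  74  74  72  72  67  73 144 186 184 181 180 181 181 181]
-4 [190.4 203.5 212.8 239.1 341.9]
-2 [187.2 199.8 209.1 234.5 338.3]
0 [184.  196.  205.4 229.8 334.6]
2 [180.7 192.1 201.7 225.1 330.8]
```

Request:
drive_tool:
  commands: "5 0.08 0.09 0.5 0; 5 0 0 0.8 0; 5 0 0 0.8 0; 5 0 0 0.8 0; 5 0 0 0.8 0; 5 0 0 0.4 0; 5 0 0 0 0; 5 0 0 0 0"

```text
time: 21.6
tool_pos: [0.4937, -0.4054, 0.0472]
tool_rot: [0.001, 0.166, 0.986, -0.001]
contact_force: [-0.9, 0.1, -1.7]
gripper_width: 0.176
```

Request:
drive_tool:
  commands: "5 0 0 0.05 0; 5 0 0 0.05 0; 5 0 0 0.05 0; 5 0 0 0 0; 5 0 0 0 0; 5 0 0 0 0; 5 0 0 0 0; 5 0 0 0 0"

```text
time: 22.6
tool_pos: [0.4932, -0.4049, 0.0417]
tool_rot: [0.0, 0.166, 0.986, -0.0]
contact_force: [0.2, -0.4, -1.6]
gripper_width: 0.178
```

Request:
drive_tool:
  commands: "5 0 0 0.03 0; 5 0 0 0.03 0; 5 0 0 0 0; 5 0 0 0 0; 5 0 0 0 0; 5 0 0 0 0; 5 0 0 0 0; 5 0 0 0 0"

```text
time: 23.6
tool_pos: [0.4933, -0.405, 0.0401]
tool_rot: [0.0, 0.166, 0.986, -0.0]
contact_force: [-0.3, 1.2, 0.4]
gripper_width: 0.175
```

Request:
drive_tool:
  commands: "30 0 0 0 0; 50 0 0 0 0; 50 0 0 0 0; 60 0 0 0 0; 60 0 0 -0.5 0; 60 0 0 -1 0; 60 0 0 -1 0; 60 0 0 -1 0"

```text
time: 24.6
tool_pos: [0.4934, -0.4052, 0.1473]
tool_rot: [0.001, 0.166, 0.986, -0.0]
contact_force: [-0.3, -0.5, 0.3]
gripper_width: 0.703
```

Request:
drive_tool:
  commands: "60 0 0 -1 0; 60 0 0 -1 0; 60 0 0 -1 0; 60 0 0 -1 0; 60 0 0 -0.5 0; 60 0 0 0 0; 60 0 0 0 0; 60 0 0 0 0"

```text
time: 25.6
tool_pos: [0.4927, -0.4044, 0.278]
tool_rot: [-0.001, 0.166, 0.986, 0.001]
contact_force: [0.2, -0.6, 0.0]
gripper_width: 0.705
```

```bash
python3 - <<'E'
from h import *
np.set_printoptions(precision=4,suppress=True)
s=manip.state();print(s['time'],s['tool_pos'],rot(s['tool_rot'])[:,0],s['contact_force'])
im,p=grab('wrist','w7.png'); json.dump({k:np.array(v).tolist() for k,v in p.items()},open('w7.json','w'))
b=im[:,:,::-1]
a=cv2.resize(b,None,fx=1.4,fy=1.4,interpolation=cv2.INTER_CUBIC)
cv2.imwrite('pics/c5.png',a)
E
```

```text
25.6 [ 0.4927 -0.4044  0.278 ] [-0.9448  0.3277  0.0027] [ 0.2322 -0.6282  0.0133]
```

View pics/c5.png

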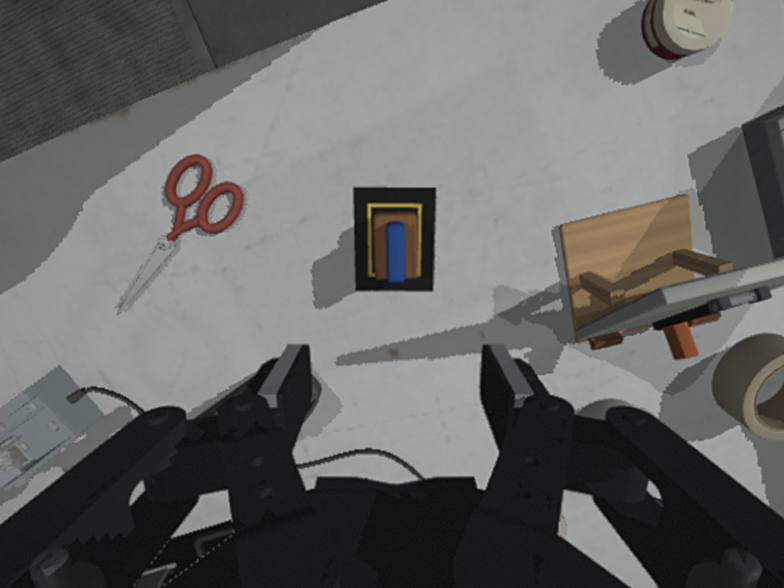

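```bash
python3 - <<'E'
from h import *
np.set_printoptions(precision=1,suppress=True)
s=manip.state(); T=np.array(s['tool_pos']); M=rot(s['tool_rot']); p=json.load(open('w7.json'))
f=lambda uv,z:((onplane(p,uv,z)-T)@M)[:,:2]*1000
im=cv2.imread('pics/w7.png').astype(int)
print(im[128:170,270].sum(1)); print(im[195:215,270].sum(1)); print(im[160,245:320].sum(1))
hsv=cv2.cvtColor(im.astype(np.uint8),cv2.COLOR_BGR2HSV)
m=cv2.inRange(hsv,(18,110,50),(38,255,255)); m[:,:240]=0;m[:,320:]=0;m[:120]=0;m[215:]=0
w=f(np.argwhere(m>0)[:,::-1],.002); print('outline',cv2.minAreaRect(w.astype(np.float32)),w.min(0),w.max(0))
print('mat',f([(282,133.6),(282,208),(253,170),(311.5,170)],.002))
print('block bottom front/sides',f([(282,149.5)],.004), 'top face sides',f([(268,170),(298,170)],.032))
bl=cv2.inRange(hsv,(100,120,40),(130,255,255)); bl[:,:250]=0;bl[:,320:]=0;bl[:140]=0;bl[215:]=0
w=f(np.argwhere(bl>0)[:,::-1],.068); print('rib',cv2.minAreaRect(w.astype(np.float32)))
E
```

```text
[466 465 464 469 448 334 111  68  88  81  86  84  84  87  80  71 105 285
 413 353 158  73  76  98 137 174 214 234 240 240 241 240 244 237 205 173
 171 170 170 174 172 170]
[158 160 163 159 121  66  58  64  61  58  55  56 185 389 485 479 478 473
 472 471]
[469 471 471 471 477 479 492 447 149  52  61  63  63  62  64  52  63 142
 248 253 114  92 170 219 243 244 241 240 214 199 161 138 111 140 156 155
 157 156 165 168 165 169 185 201 204 208 222 250 256 234 235 254 220 210
 339 304 129  67  75  70  81  73  79  74  91 249 426 487 483 477 475 475
 472 472 472]
outline ((-1.5806465148925781, -1.0084896087646484), (53.857208251953125, 72.6518325805664), 89.96734619140625) [-37.9 -27.9] [34.8 25.9]
mat [[ 49.9  -0.2]
 [-54.1  -0.1]
 [  0.6 -40.3]
 [  0.6  40.7]]
block bottom front/sides [[28.9 -0.2]] top face sides [[  5.4 -18.1]
 [  5.4  20.4]]
rib ((-1.1467227935791016, 0.5227246284484863), (15.545656204223633, 50.16734313964844), 89.967529296875)
```

Request:
drive_tool:
  commands: "85 -0.1 0.9 -0.2 0; 85 -0.1 0.9 -0.2 0; 85 -0.1 1 -0.2 0; 85 -0.1 1 -0.2 0; 85 -0.1 1 -0.2 0; 85 -0.1 1 0 0; 85 -0.1 1 0 -6.5; 85 0 0 0 -6.5"

```text
time: 26.65
tool_pos: [0.5803, -0.2171, 0.309]
tool_rot: [-0.001, 0.05, 0.999, 0.0]
contact_force: [0.4, -0.9, -0.2]
gripper_width: 1.001
```

Request:
drive_tool:
  commands: "85 0 0 0 0; 85 0 0 0 0; 85 0 0 0 0; 85 0 0 0 0; 85 0 0 0 0; 85 0 0 0 0; 85 0 0 0 0; 85 0 0 0 0"

```text
time: 27.65
tool_pos: [0.5798, -0.219, 0.3099]
tool_rot: [-0.0, 0.053, 0.999, -0.0]
contact_force: [0.4, -0.6, 0.4]
gripper_width: 0.993
```

```bash
python3 - <<'E'
from h import *
np.set_printoptions(precision=4,suppress=True)
s=manip.state();print(s['time'],s['tool_pos'],rot(s['tool_rot'])[:,0],s['contact_force'])
im,p=grab('wrist','w8.png'); json.dump({k:np.array(v).tolist() for k,v in p.items()},open('w8.json','w'))
b=im[:,:,::-1]
cv2.imwrite('pics/c6.png',cv2.resize(b,None,fx=1.4,fy=1.4,interpolation=cv2.INTER_CUBIC))
E
```

```text
27.65 [ 0.5798 -0.219   0.3099] [-0.9943  0.1067  0.    ] [ 0.3727 -0.636   0.3893]
```

View pics/c6.png

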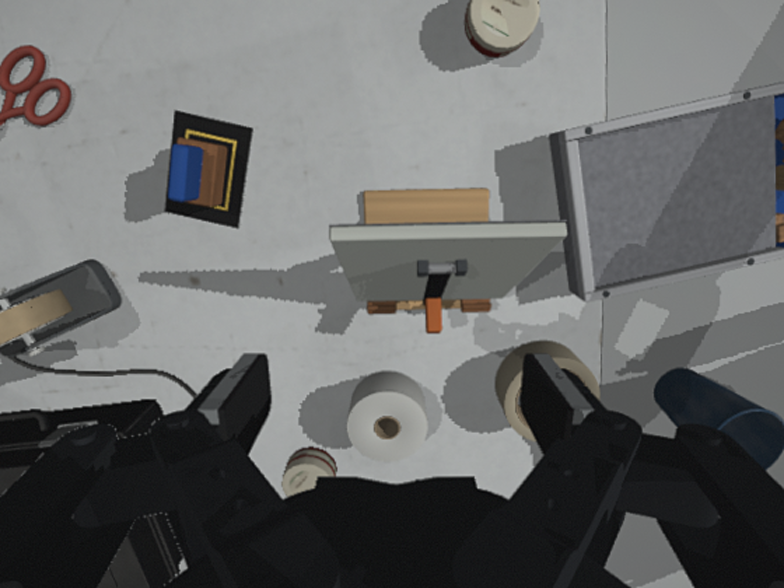

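```bash
cat >> h.py <<'E'
def chartframe(top,yaw,tilt=np.radians(30)):  # z_c tipped by tilt toward own -x
    X=np.array([np.cos(yaw),np.sin(yaw),0]);Y=np.array([-np.sin(yaw),np.cos(yaw),0]);Z=np.array([0,0,1.])
    zc=-np.sin(tilt)*X+np.cos(tilt)*Z; xc=np.cos(tilt)*X+np.sin(tilt)*Z
    return np.array(top)-.175*zc,xc,Y,zc
E
python3 - <<'E'
from h import *
np.set_printoptions(precision=4,suppress=True)
p=json.load(open('w8.json')); k=1.4
F=onplane(p,np.array([(330,226.5),(567,222.5)])/k,.1851); B=onplane(p,np.array([(332,241),(566,236)])/k,.1901)
base=onplane(p,np.array([(364.5,189),(488.5,188)])/k,.012)
for n,q in (('F',F),('B',B),('base',base)):
    d=q[1]-q[0]; print(n,q.mean(0),np.linalg.norm(d),np.degrees(np.arctan2(-d[0],d[1])))
top=(F.mean(0)+B.mean(0))/2; d=F[1]-F[0]+B[1]-B[0]; yaw=np.arctan2(-d[0],d[1])
o,xc,yc,zc=chartframe(top,yaw); print('top',top,'orig',o,np.degrees(yaw))
hinge=o+.125*zc+.009*xc; tab=hinge-.092*zc+.026*xc; print('hinge',hinge,'tab',tab)
print('proj tab, tabend up/down corners, hinge (x1.4)',1.4*proj(p,[tab,tab+.008*xc+.01*zc,tab+.008*xc-.01*zc,hinge]))
im=cv2.imread('pics/w8.png'); hsv=cv2.cvtColor(im,cv2.COLOR_BGR2HSV)
m=cv2.inRange(hsv,(3,170,120),(18,255,255)); n,l,s,c=cv2.connectedComponentsWithStats(m)
for i in range(1,n):
    if s[i,4]>60: print(s[i],c[i]*1.4)
g=im.astype(int).sum(2); print(g[155:180,300],g[155:180,380])
E
```

```text
F [ 0.5503 -0.1821  0.1851] 0.14920096237416716 -5.013912800377541
B [ 0.5583 -0.183   0.1901] 0.14578275672641136 -4.766138425741106
base [ 0.536  -0.1826  0.012 ] 0.1254540732826495 -5.538861757924763
top [ 0.5543 -0.1825  0.1876] orig [ 0.6415 -0.19    0.036 ] -4.891461192434787
hinge [ 0.587  -0.1853  0.1488] tab [ 0.6552 -0.1912  0.0821]
proj tab, tabend up/down corners, hinge (x1.4) [[433.8178 324.0731]
 [435.0288 331.0666]
 [433.3328 334.1881]
 [442.103  268.3378]]
[305 213  10  24 209] [433.4373 314.3502]
[366 368 374 351 274 307 437 481 476 477 481 487 492 499 487 414 306 285
 288 299 297 300 300 299 297] [321 317 286 250 357 476 475 473 474 477 481 485 489 466 351 292 294 296
 296 300 296 297 300 299 297]
```

Request:
drive_tool:
  commands: "40 -0.65 0.3 0 -1.1; 40 -0.65 0.3 0 0; 40 -0.65 0.3 0 0; 40 -0.68 0.29 0 0; 40 0 0 0.9 0; 40 0 0 1 0; 40 0 0 1 0; 40 0 0 1 0"

```text
time: 28.7
tool_pos: [0.6617, -0.1908, 0.1919]
tool_rot: [0.0, 0.044, 0.999, -0.0]
contact_force: [0.3, -0.1, -0.2]
gripper_width: 0.468
```

Request:
drive_tool:
  commands: "40 0 0 1 0; 40 0 0 1 0; 40 0 0 0.5 0; 40 0 0 0 0; 40 0 0 0 0; 40 0 0 0 0; 40 0 0 0 0; 40 0 0 0 0"

```text
time: 29.7
tool_pos: [0.6619, -0.1909, 0.1184]
tool_rot: [0.0, 0.044, 0.999, -0.0]
contact_force: [-0.3, 0.6, -0.5]
gripper_width: 0.471
```

```bash
python3 - <<'E'
from h import *
np.set_printoptions(precision=4,suppress=True)
s=manip.state();print(s['time'],s['tool_pos'],rot(s['tool_rot'])[:,0],s['contact_force'])
im,p=grab('wrist','w9.png')
hsv=cv2.cvtColor(np.ascontiguousarray(im[:,:,::-1]),cv2.COLOR_BGR2HSV)
m=cv2.inRange(hsv,(3,170,120),(18,255,255)); n,l,st,c=cv2.connectedComponentsWithStats(m)
tab=np.array([.6552,-.1912,.0821])
for i in range(1,n):
    if st[i,4]>60: print(st[i],c[i])
print(proj(p,[tab]))
T=np.array(s['tool_pos']);M=rot(s['tool_rot']); print('tab in tool mm',(tab-T)@M*1000)
E
```

```text
29.7 [ 0.6619 -0.1909  0.1184] [-0.9961  0.0877 -0.0007] [-0.3143  0.5523 -0.5109]
[ 269  182   23   52 1043] [279.9578 206.0499]
[[280.8617 221.4832]]
tab in tool mm [ 6.6507 -0.8663 36.3104]
```

Request:
drive_tool:
  commands: "40 0 -0.04 0.6 0; 40 0 0 0.65 0; 40 0 0 0 0; 25 0 0 0 0; 18 0 0 0 0; 15 0 0 0 0; 13.5 0 0 0 0; 13.5 0 0 0 0"

```text
time: 30.75
tool_pos: [0.6621, -0.1923, 0.0812]
tool_rot: [0.001, 0.044, 0.999, -0.0]
contact_force: [0.1, -0.3, 1.2]
gripper_width: 0.161
```

Request:
drive_tool:
  commands: "13 0 0 0 0; 13 0 0 0 0; 13 -0.063 -0.0 -0.073 0; 13 -0.063 0 -0.073 0; 13 -0.063 0 -0.073 0; 13 -0.063 0 -0.073 0; 13 0 0 0 0; 13 0 0 0 0"

```text
time: 31.75
tool_pos: [0.6693, -0.1925, 0.0893]
tool_rot: [0.0, 0.044, 0.999, 0.0]
contact_force: [-1.1, 0.2, -0.5]
gripper_width: 0.159
```

```bash
python3 - <<'E'
from h import *
np.set_printoptions(precision=4,suppress=True)
s=manip.state();print(s['time'],s['tool_pos'],s['contact_force'],s['ft_torque'],s['gripper_width']*85.4)
grab('wrist','w10.png'); im,p=grab('side','s10.png')
a=cv2.resize(im[130:240,230:330,::-1],None,fx=3,fy=3,interpolation=cv2.INTER_CUBIC)
b=cv2.resize(cv2.imread('pics/w10.png'),None,fx=.85,fy=.85)
c=np.zeros((357,800,3),np.uint8); c[:330,:300]=a; c[:,310:310+476]=b
cv2.imwrite('pics/c7.png',np.clip(c*1.3,0,255).astype(np.uint8))
E
```

```text
31.75 [ 0.6693 -0.1925  0.0893] [-1.0958  0.2289 -0.4997] [ 0.0366  0.0316 -0.0163] 13.543084813606391
```

View pics/c7.png

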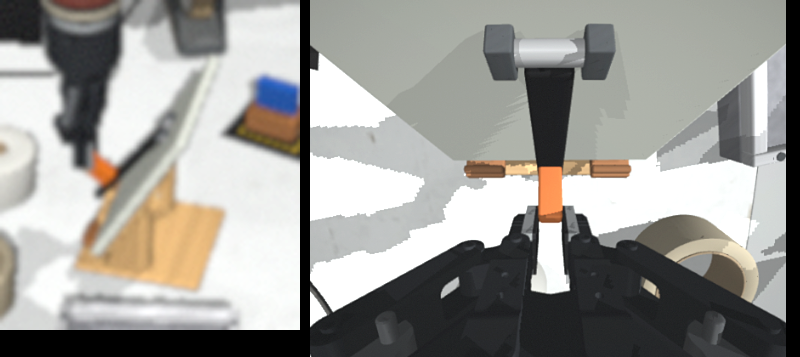

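Request:
drive_tool:
  commands: "13 -0.11 0 -0.16 0; 13 -0.11 0 -0.16 0; 13 -0.09 0 -0.17 0; 13 -0.09 0 -0.17 0; 13 -0.065 0 -0.18 0; 13 -0.065 0 -0.18 0; 13 0 0 0 0; 13 0 0 0 0"

```text
time: 32.85
tool_pos: [0.6852, -0.1942, 0.1202]
tool_rot: [0.0, 0.044, 0.999, -0.0]
contact_force: [-1.1, 0.3, -0.5]
gripper_width: 0.157
```

```bash
cat > t.py <<'E'
from h import *
np.set_printoptions(precision=4,suppress=True)
s=manip.state();print(s['time'],s['tool_pos'],s['contact_force'],s['ft_torque'],s['gripper_width']*85.4)
im,p=grab('wrist','wt.png')
hsv=cv2.cvtColor(np.ascontiguousarray(im[:,:,::-1]),cv2.COLOR_BGR2HSV)
m=cv2.inRange(hsv,(3,170,120),(18,255,255)); n,l,st,c=cv2.connectedComponentsWithStats(m)
for i in range(1,n):
    if st[i,4]>60: print(st[i],c[i])
H=np.array([.587,-.1853,.1488]); X=np.array([np.cos(np.radians(-5)),np.sin(np.radians(-5)),0]);Z=np.array([0,0,1.])
for a in (0,7,14,21,28,33,35):
    t=np.radians(-60+a); u=np.cos(t)*X+np.sin(t)*Z; v=-np.sin(t)*X+np.cos(t)*Z   # u down the leg, v out
    print(a,proj(p,[H,H+.092*u+.018*v,H+.102*u+.034*v,H+.082*u+.034*v,H+.119*u]).round(0).tolist())
cv2.imwrite('pics/c8.png',im[:,:,::-1])
E
python3 t.py
```

```text
32.85 [ 0.6852 -0.1942  0.1202] [-1.1335  0.3316 -0.5048] [ 0.034   0.0183 -0.0244] 13.437025025244456
[ 269  203   28   49 1155] [282.2312 225.7403]
0 [[283.0, 25.0], [283.0, 171.0], [283.0, 201.0], [283.0, 192.0], [283.0, 161.0]]
7 [[283.0, 25.0], [283.0, 187.0], [283.0, 218.0], [283.0, 206.0], [283.0, 180.0]]
14 [[283.0, 25.0], [283.0, 203.0], [283.0, 236.0], [283.0, 221.0], [283.0, 199.0]]
21 [[283.0, 25.0], [283.0, 218.0], [283.0, 253.0], [283.0, 235.0], [283.0, 217.0]]
28 [[283.0, 25.0], [283.0, 233.0], [283.0, 270.0], [283.0, 248.0], [283.0, 236.0]]
33 [[283.0, 25.0], [283.0, 244.0], [283.0, 283.0], [283.0, 257.0], [283.0, 250.0]]
35 [[283.0, 25.0], [283.0, 248.0], [283.0, 288.0], [283.0, 261.0], [283.0, 255.0]]
```

Request:
drive_tool:
  commands: "13 -0.045 0 -0.19 0; 13 -0.045 0 -0.19 0; 13 0 0 0 0; 13 0 0 0 0; 13 0 0 0 0; 13 0 0 0 0; 13 0 0 0 0; 13 0 0 0 0"

```text
time: 33.9
tool_pos: [0.6876, -0.1944, 0.1311]
tool_rot: [-0.0, 0.044, 0.999, -0.0]
contact_force: [-0.7, 0.1, 0.4]
gripper_width: 0.158
```

```bash
python3 t.py
```

```text
33.9 [ 0.6876 -0.1944  0.1311] [-0.7385  0.0728  0.3767] [-0.0366 -0.0381  0.0131] 13.481636970881922
[ 269  206   28   46 1027] [282.4343 226.8929]
0 [[283.0, 27.0], [283.0, 165.0], [283.0, 193.0], [283.0, 184.0], [283.0, 156.0]]
7 [[283.0, 27.0], [283.0, 180.0], [283.0, 209.0], [283.0, 197.0], [283.0, 174.0]]
14 [[283.0, 27.0], [283.0, 194.0], [283.0, 225.0], [283.0, 210.0], [283.0, 191.0]]
21 [[283.0, 27.0], [283.0, 208.0], [283.0, 241.0], [283.0, 222.0], [283.0, 209.0]]
28 [[283.0, 27.0], [283.0, 222.0], [283.0, 257.0], [283.0, 234.0], [283.0, 227.0]]
33 [[283.0, 27.0], [283.0, 231.0], [283.0, 268.0], [283.0, 242.0], [283.0, 239.0]]
35 [[283.0, 27.0], [283.0, 235.0], [283.0, 272.0], [283.0, 245.0], [283.0, 244.0]]
```

View pics/c8.png

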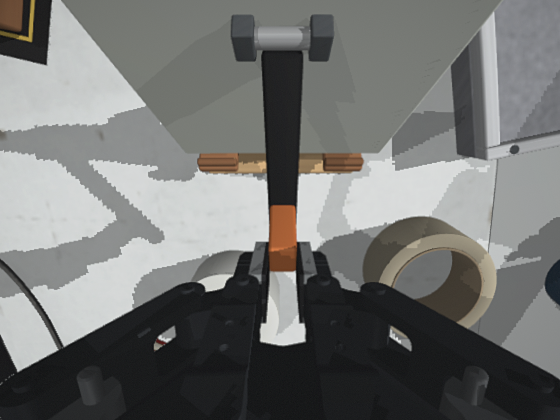

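Request:
drive_tool:
  commands: "13 -0.01 0 -0.06 0; 13 0 0 -0.06 0; 13 0 0 0 0; 13 0 0 0 0; 13 0 0 0 0; 13 0 0 0 0; 13 0 0 0 0; 13 0 0 0 0"

```text
time: 34.95
tool_pos: [0.6879, -0.1943, 0.1347]
tool_rot: [-0.0, 0.044, 0.999, 0.0]
contact_force: [-0.2, 1.3, -2.8]
gripper_width: 0.156
```

```bash
cp pics/wt.png pics/wt0.png; python3 t.py | head -3; python3 - <<'E'
from h import *
p=manip.camera_params('wrist'); T=np.array(manip.state()['tool_pos']); H=np.array([.587,-.1853,.1488])
for fn,t in (('w9',[.6619,-.1909,.1184]),('w10',[.6693,-.1925,.0893]),('wt0',[.6876,-.1944,.1311]),('wt',T)):
    q=dict(p); q['xyz']=np.array(p['xyz'])+np.array(t)-T
    g=cv2.imread(f'pics/{fn}.png').astype(int).sum(2)[:,282]; 
    # bar: between panel and black leg -> first dark run start
    d=np.where(g[:150]<120)[0]; print(fn,'leg starts',d[:1],g[:70:4],'pred H',proj(q,[H])[0])
E
```

```text
34.95 [ 0.6879 -0.1943  0.1347] [-0.2474  1.333  -2.8043] [ 0.0548  0.0072 -0.0067] 13.325566448250333
[270 207  26  42 947] [282.4319 226.6473]
0 [[283.0, 29.0], [283.0, 164.0], [283.0, 192.0], [283.0, 182.0], [283.0, 155.0]]
w9 leg starts [107] [365 365 364 364 365 366 369 368 367 370 370 371 373 370 371 374 374 373] pred H [279.63584485  97.34534412]
w10 leg starts [80] [390 390 391 390 392 393 395 396 396 397 396 385 449 485 510 518 477 454] pred H [282.34615083  57.95157261]
wt0 leg starts [51] [354 356 355 355 359 360 355 425 467 475 414 352 242  85 100 103 100 106] pred H [283.18447241  27.0125116 ]
wt leg starts [52] [360 361 361 360 362 364 366 384 455 485 422 376 266  82  99  97 100 102] pred H [282.82688388  28.96620647]
```

Request:
drive_tool:
  commands: "13 0 0 0.06 0; 13 0 0 0.04 0; 25 0 0 0 0; 40 0 0 0 0; 40 0 0 0 0; 40 0 0 -0.5 0; 40 0 0 -1 0; 40 0 0 -1 0"

```text
time: 36.0
tool_pos: [0.6881, -0.1944, 0.2088]
tool_rot: [0.0, 0.044, 0.999, -0.0]
contact_force: [0.2, -0.4, 1.3]
gripper_width: 0.469
```

Request:
drive_tool:
  commands: "40 0 0 -1 0; 40 0 0 -1 0; 40 0.5 0 -1 0; 40 0.5 0 -0.5 0; 40 0.5 0 0 0; 40 0 0 0 0; 40 0 0 0 0; 40 0 0 0 0"

```text
time: 37.0
tool_pos: [0.6434, -0.1903, 0.3113]
tool_rot: [-0.0, 0.044, 0.999, 0.0]
contact_force: [0.2, -0.4, -0.2]
gripper_width: 0.472
```

```bash
python3 t.py; python3 - <<'E'
from h import *
im=cv2.imread('pics/wt.png'); cv2.imwrite('pics/c9.png',cv2.resize(im[120:330,160:440],None,fx=2.8,fy=2.8,interpolation=cv2.INTER_CUBIC))
p=manip.camera_params('wrist'); json.dump({k:np.array(v).tolist() for k,v in p.items()},open('wt.json','w'))
E
```

```text
37.0 [ 0.6434 -0.1903  0.3113] [ 0.2255 -0.4332 -0.1703] [-0.0082  0.0112 -0.0086] 40.2696346309156
[277 199  11  28 264] [282.3485 212.447 ]
0 [[282.0, 131.0], [282.0, 180.0], [282.0, 194.0], [282.0, 190.0], [282.0, 174.0]]
7 [[282.0, 131.0], [282.0, 188.0], [282.0, 203.0], [282.0, 196.0], [282.0, 184.0]]
14 [[282.0, 131.0], [282.0, 195.0], [282.0, 210.0], [282.0, 202.0], [282.0, 193.0]]
21 [[282.0, 131.0], [282.0, 202.0], [282.0, 218.0], [282.0, 208.0], [282.0, 203.0]]
28 [[282.0, 131.0], [282.0, 208.0], [282.0, 224.0], [282.0, 213.0], [282.0, 212.0]]
33 [[282.0, 131.0], [282.0, 212.0], [282.0, 228.0], [282.0, 216.0], [282.0, 218.0]]
35 [[282.0, 131.0], [282.0, 214.0], [282.0, 230.0], [282.0, 217.0], [282.0, 220.0]]
```

View pics/c9.png

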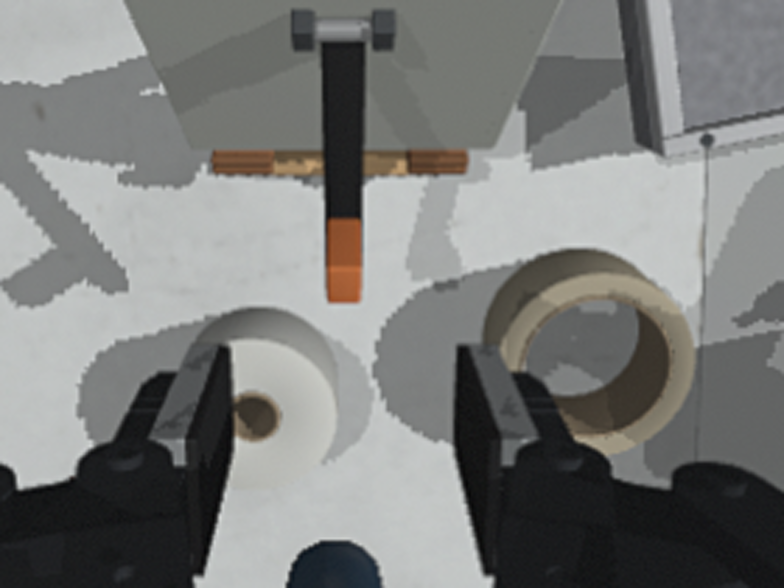

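Request:
drive_tool:
  commands: "40 -0.7 0 0 0; 40 -0.66 0 0.24 0; 40 0 0 1 0; 40 0 0 1 0; 40 0 0 1 0; 40 0 0 1 0; 40 0 0 1 0; 40 0 0 1 0"

```text
time: 38.05
tool_pos: [0.6839, -0.1939, 0.1231]
tool_rot: [-0.0, 0.044, 0.999, 0.0]
contact_force: [0.3, -0.2, 0.3]
gripper_width: 0.468
```

Request:
drive_tool:
  commands: "40 0 0 0 0; 25 0 0 0 0; 18 0 0 0 0; 13 0 0 0 0; 13 0 0 0 0; 13 0 0 0 0; 13 0 0 0 0; 13 0 0 0 0"

```text
time: 39.05
tool_pos: [0.6846, -0.194, 0.1252]
tool_rot: [0.001, 0.044, 0.999, -0.0]
contact_force: [5.5, 0.9, 1.7]
gripper_width: 0.157
```

Request:
drive_tool:
  commands: "13 -0.01 0 -0.05 0; 13 -0.01 0 -0.05 0; 13 0 0 -0.05 0; 13 0 0 0 0; 13 0 0 0 0; 13 0 0 0 0; 13 0 0 0 0; 13 0 0 0 0"

```text
time: 40.05
tool_pos: [0.6844, -0.194, 0.1284]
tool_rot: [0.0, 0.044, 0.999, 0.0]
contact_force: [4.7, -0.3, -2.2]
gripper_width: 0.153
```

Request:
drive_tool:
  commands: "13 -0.1 0 -0.05 0; 13 -0.05 0 -0.05 0; 13 0 0 0 0; 13 0 0 0 0; 13 0 0 0 0; 13 0 0 0 0; 13 0 0 0 0; 13 0 0 0 0"

```text
time: 41.05
tool_pos: [0.6877, -0.1941, 0.1305]
tool_rot: [-0.002, 0.044, 0.999, 0.0]
contact_force: [-4.3, -0.6, -13.2]
gripper_width: 0.157
```

```bash
python3 t.py; python3 - <<'E'
from h import *
im=cv2.imread('pics/wt.png').astype(int)
hsv=cv2.cvtColor(im.astype(np.uint8),cv2.COLOR_BGR2HSV)
print([tuple(hsv[r,282]) for r in range(190,300,6)])
g=im.sum(2)[:,282]; print(g[20:70:2])
E
```

```text
41.05 [ 0.6877 -0.1941  0.1305] [ -4.3317  -0.6392 -13.2484] [-0.0575  0.6136  0.0509] 13.375571258464428
[ 268  209   30   49 1062] [282.6497 230.4435]
0 [[282.0, 26.0], [282.0, 165.0], [282.0, 194.0], [282.0, 184.0], [282.0, 156.0]]
7 [[282.0, 26.0], [282.0, 180.0], [282.0, 210.0], [282.0, 197.0], [282.0, 174.0]]
14 [[282.0, 26.0], [282.0, 194.0], [282.0, 226.0], [282.0, 210.0], [282.0, 192.0]]
21 [[282.0, 26.0], [282.0, 209.0], [282.0, 241.0], [282.0, 223.0], [282.0, 209.0]]
28 [[282.0, 26.0], [282.0, 222.0], [282.0, 257.0], [282.0, 235.0], [282.0, 227.0]]
33 [[282.0, 26.0], [282.0, 232.0], [282.0, 268.0], [282.0, 242.0], [282.0, 240.0]]
35 [[282.0, 26.0], [282.0, 235.0], [282.0, 272.0], [282.0, 245.0], [282.0, 245.0]]
[(np.uint8(105), np.uint8(15), np.uint8(34)), (np.uint8(90), np.uint8(15), np.uint8(34)), (np.uint8(90), np.uint8(8), np.uint8(34)), (np.uint8(11), np.uint8(167), np.uint8(131)), (np.uint8(11), np.uint8(171), np.uint8(154)), (np.uint8(11), np.uint8(170), np.uint8(156)), (np.uint8(11), np.uint8(172), np.uint8(157)), (np.uint8(11), np.uint8(171), np.uint8(158)), (np.uint8(11), np.uint8(172), np.uint8(159)), (np.uint8(11), np.uint8(172), np.uint8(150)), (np.uint8(11), np.uint8(167), np.uint8(206)), (np.uint8(11), np.uint8(167), np.uint8(136)), (np.uint8(11), np.uint8(165), np.uint8(110)), (np.uint8(11), np.uint8(167), np.uint8(110)), (np.uint8(11), np.uint8(181), np.uint8(107)), (np.uint8(90), np.uint8(3), np.uint8(184)), (np.uint8(90), np.uint8(4), np.uint8(185)), (np.uint8(80), np.uint8(4), np.uint8(187)), (np.uint8(80), np.uint8(4), np.uint8(185))]
[427 453 470 489 456 417 399 389 332 280 230 121  88  98  93  98  99 100
  93  98  98  95 101  97  98]
```

Request:
drive_tool:
  commands: "13 0 0 0 0; 20 0 0 0 0; 40 0 0 0 0; 40 0 0 0 0; 40 0 0 -0.5 0; 40 0 0 -1 0; 40 0 0 -1 0; 40 0 0 -1 0"

```text
time: 42.1
tool_pos: [0.6893, -0.1945, 0.2399]
tool_rot: [0.001, 0.044, 0.999, -0.0]
contact_force: [0.3, 0.3, -0.0]
gripper_width: 0.471
```

Request:
drive_tool:
  commands: "60 0.5 0 -1 0; 60 0.5 0 -1 0; 60 0.5 0 -0.5 0; 60 0 0 0 0; 60 0 0 0 0; 60 0 0 0 0; 60 0 0 0 0; 60 0 0 0 0"

```text
time: 43.1
tool_pos: [0.644, -0.1904, 0.3114]
tool_rot: [-0.0, 0.044, 0.999, 0.0]
contact_force: [0.5, -0.5, 0.1]
gripper_width: 0.699
```

```bash
python3 t.py; python3 - <<'E'
from h import *
im=cv2.imread('pics/wt.png').astype(int)
hsv=cv2.cvtColor(im.astype(np.uint8),cv2.COLOR_BGR2HSV)
print([(r,int(hsv[r,282,1]),int(hsv[r,282,2])) for r in range(180,236,2)])
g=im.sum(2)[:,282]; print(g[115:150]); p=manip.camera_params('wrist')
# top edge of chart relocate
for c in (220,250,320,350): print(c,im.sum(2)[75:125,c])
E
```

```text
43.1 [ 0.644  -0.1904  0.3114] [ 0.4763 -0.5475  0.1073] [-0.0263 -0.0357 -0.0144] 59.69644223802603
[277 200  11  28 271] [282.3137 213.6421]
0 [[282.0, 131.0], [282.0, 179.0], [282.0, 194.0], [282.0, 189.0], [282.0, 173.0]]
7 [[282.0, 131.0], [282.0, 187.0], [282.0, 202.0], [282.0, 196.0], [282.0, 183.0]]
14 [[282.0, 131.0], [282.0, 194.0], [282.0, 210.0], [282.0, 202.0], [282.0, 193.0]]
21 [[282.0, 131.0], [282.0, 201.0], [282.0, 217.0], [282.0, 207.0], [282.0, 202.0]]
28 [[282.0, 131.0], [282.0, 207.0], [282.0, 224.0], [282.0, 212.0], [282.0, 211.0]]
33 [[282.0, 131.0], [282.0, 212.0], [282.0, 228.0], [282.0, 215.0], [282.0, 217.0]]
35 [[282.0, 131.0], [282.0, 213.0], [282.0, 229.0], [282.0, 216.0], [282.0, 220.0]]
[(180, 8, 32), (182, 16, 31), (184, 16, 32), (186, 17, 30), (188, 9, 29), (190, 9, 30), (192, 8, 31), (194, 9, 28), (196, 32, 32), (198, 120, 64), (200, 173, 133), (202, 172, 132), (204, 171, 134), (206, 170, 135), (208, 170, 135), (210, 173, 136), (212, 171, 137), (214, 171, 137), (216, 169, 174), (218, 169, 166), (220, 169, 164), (222, 171, 161), (224, 168, 161), (22
[... 350 characters left out ...]
43 343 342 343 343
 343 342 342 344 343 342 342 343 344 345 342 342 345 342]
250 [548 549 549 549 549 552 556 495 330 299 466 525 519 521 523 529 537 535
 517 423 352 338 343 341 342 345 344 346 344 345 344 345 342 347 345 345
 342 345 345 347 340 342 343 346 343 345 345 344 343 345]
320 [544 545 546 545 548 554 554 470 281 300 463 519 520 517 522 527 530 534
 502 402 344 341 345 344 347 345 342 344 344 343 344 346 345 344 345 346
 345 346 345 345 345 347 348 347 347 345 346 345 347 345]
350 [352 354 349 354 357 354 355 338 267 311 472 518 517 520 520 523 531 533
 507 417 348 338 344 346 344 347 344 343 343 344 345 344 346 341 344 342
 344 344 344 345 345 346 344 343 345 344 347 345 347 344]
```

```bash
python3 - <<'E'
from h import *
np.set_printoptions(precision=4,suppress=True)
p=manip.camera_params('wrist')
F=onplane(p,[(220,83.8),(350,83.2)],.1851); B=onplane(p,[(220,94.2),(350,93.7)],.1901)
for q in (F,B):
    d=q[1]-q[0]; print(q.mean(0),np.degrees(np.arctan2(-d[0],d[1])))
g=cv2.imread('pics/wt.png').astype(int).sum(2)[89]; print([(i,g[i]) for i in list(range(180,206,2))+list(range(360,400,2))])
E
```

```text
[ 0.5475 -0.1798  0.1851] -4.708224433987219
[ 0.5561 -0.1805  0.1901] -4.749586403012086
[(180, np.int64(537)), (182, np.int64(532)), (184, np.int64(530)), (186, np.int64(533)), (188, np.int64(536)), (190, np.int64(538)), (192, np.int64(509)), (194, np.int64(445)), (196, np.int64(530)), (198, np.int64(521)), (200, np.int64(523)), (202, np.int64(522)), (204, np.int64(523)), (360, np.int64(521)), (362, np.int64(521)), (364, np.int64(518)), (366, np.int64(520)), (368, np.int64(519)), (370, np.int64(543)), (372, np.int64(360)), (374, np.int64(361)), (376, np.int64(282)), (378, np.int64(160)), (380, np.int64(172)), (382, np.int64(199)), (384, np.int64(235)), (386, np.int64(298)), (388, np.int64(516)), (390, np.int64(539)), (392, np.int64(529)), (394, np.int64(562)), (396, np.int64(379)), (398, np.int64(366))]
```

Request:
drive_tool:
  commands: "50 0.9 0 0 0; 50 0.9 0 0 0; 50 0.9 0 0 0; 50 0 0 0 10; 50 0 0 0 10; 50 0 0 0 10; 50 0 0 0 10; 50 0 0 0 10"

```text
time: 44.15
tool_pos: [0.5633, -0.1834, 0.3121]
tool_rot: [0.0, 0.464, 0.886, -0.0]
contact_force: [-0.2, 1.0, -0.1]
gripper_width: 0.589
```

Request:
drive_tool:
  commands: "50 0 0 0 10; 50 0 0 0 10; 50 0 0 0 10; 50 0 0 0 10; 50 0 0 0 0; 50 0 0 0 0; 50 0 0 0 0; 50 0 0 0 0"

```text
time: 45.15
tool_pos: [0.5633, -0.1833, 0.3121]
tool_rot: [-0.0, 0.737, 0.676, -0.0]
contact_force: [-0.5, 0.3, 0.8]
gripper_width: 0.585
```

```bash
python3 - <<'E'
from h import *
np.set_printoptions(precision=4,suppress=True)
s=manip.state(); T=np.array(s['tool_pos']); M=rot(s['tool_rot']); print(s['time'],T,M[:,0],s['joint_pos'])
for X in ([.563,-.1833,.160],): print('to go tool units',(np.array(X)-T)@M/.03)
E
```

```text
45.15 [ 0.5633 -0.1833  0.3121] [0.0869 0.9962 0.    ] [-0.4403 -0.0596  1.5918  0.      1.6095 -0.3532]
to go tool units [ 0.0006 -0.0104  5.0689]
```

Request:
drive_tool:
  commands: "50 0.03 -0.07 0.5 0; 50 0 0 1 0; 50 0 0 1 0; 50 0 0 1 0; 50 0 0 1 0; 50 0 0 0.55 0; 50 0 0 0 0; 50 0 0 0 0"

```text
time: 46.15
tool_pos: [0.562, -0.1826, 0.1619]
tool_rot: [0.001, 0.737, 0.675, 0.0]
contact_force: [0.2, 0.2, 0.3]
gripper_width: 0.586
```

Request:
drive_tool:
  commands: "30 0 0 0 0; 20 0 0 0 0; 15 0 0 0 0; 5 0 0 0 0; 5 0 0 0 0; 5 0 0 0 0; 5 0 0 0 0; 5 0 0 0 0"

```text
time: 47.15
tool_pos: [0.5658, -0.1834, 0.166]
tool_rot: [0.006, 0.737, 0.675, 0.004]
contact_force: [3.0, 0.5, 8.1]
gripper_width: 0.222
```

Request:
drive_tool:
  commands: "5 0 0 -0.3 0; 5 0 0 -0.3 0; 5 0 0 -0.4 0; 5 0 0 -0.5 0; 5 0 0 -0.5 0; 5 0 0 -0.5 0; 5 0 0 0 0; 5 0 0 0 0"

```text
time: 48.15
tool_pos: [0.5646, -0.1829, 0.2397]
tool_rot: [0.005, 0.737, 0.676, 0.003]
contact_force: [4.6, 0.3, 6.7]
gripper_width: 0.152
```

```bash
python3 - <<'E'
from h import *
np.set_printoptions(precision=4,suppress=True)
s=manip.state();print(s['time'],s['tool_pos'],s['contact_force'],s['ft_torque'],s['gripper_width']*85.4)
im,p=grab('side','s11.png'); w,_=grab('wrist','w11.png')
q=proj(p,[s['tool_pos']])[0]; print(q)
a=cv2.resize(im[90:250,210:350,::-1],None,fx=2.6,fy=2.6,interpolation=cv2.INTER_CUBIC)
b=cv2.resize(w[:,:,::-1],None,fx=.75,fy=.75)
c=np.zeros((416,800,3),np.uint8); c[:a.shape[0],:a.shape[1]]=a; c[:b.shape[0],375:375+420]=b
cv2.imwrite('pics/c10.png',np.clip(c*1.3,0,255).astype(np.uint8))
E
```

```text
48.15 [ 0.5646 -0.1829  0.2397] [4.5715 0.2839 6.6887] [ 0.0509 -1.7694  0.0371] 12.971688191657542
[292.8225 146.5132]
```

View pics/c10.png

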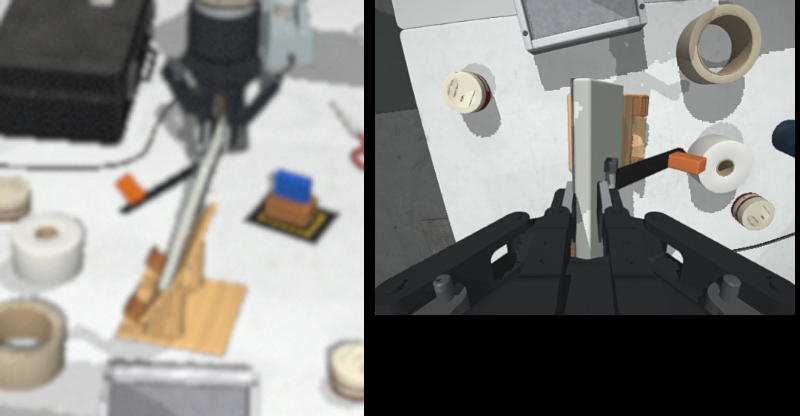

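Request:
drive_tool:
  commands: "5 0 0.1 -0.3 0; 5 0 0.1 -0.4 0; 5 0 0.1 -0.5 0; 5 0 0 -0.5 0; 5 0 0 -0.5 0; 5 0 0 -0.3 0; 5 0 0 0 0; 5 0 0 0 0"

```text
time: 49.25
tool_pos: [0.5699, -0.183, 0.3097]
tool_rot: [-0.001, 0.737, 0.675, -0.0]
contact_force: [-0.1, -0.6, -3.8]
gripper_width: 0.103
```

```bash
python3 - <<'E'
from h import *
np.set_printoptions(precision=4,suppress=True)
s=manip.state();print(s['time'],s['tool_pos'],rot(s['tool_rot'])[:,0],s['contact_force'],s['ft_torque'],s['gripper_width']*85.4)
w,p=grab('wrist','w12.png'); grab('side','s12.png')
g=w.astype(int).sum(2)
for r in (110,140,180,220,260): print(r,[int(v) for v in g[r,240:345:3]])
E
```

```text
49.25 [ 0.5699 -0.183   0.3097] [0.0877 0.9961 0.0004] [-0.0872 -0.5502 -3.7516] [-0.0019  0.0367  0.0672] 8.792530353534401
110 [332, 334, 336, 330, 333, 333, 332, 332, 330, 318, 291, 419, 440, 441, 438, 441, 441, 423, 325, 543, 535, 532, 530, 534, 451, 442, 446, 451, 447, 450, 450, 446, 452, 453, 449]
140 [528, 530, 526, 527, 518, 522, 500, 411, 412, 388, 276, 415, 444, 441, 441, 441, 444, 417, 325, 235, 252, 243, 221, 229, 246, 233, 225, 246, 225, 231, 240, 207, 201, 208, 181]
180 [529, 524, 510, 523, 524, 522, 529, 372, 400, 396, 237, 414, 444, 442, 441, 445, 442, 411, 290, 213, 217, 209, 224, 232, 242, 237, 237, 231, 252, 267, 209, 319, 386, 406, 415]
220 [505, 503, 504, 503, 508, 506, 509, 509, 510, 516, 219, 408, 440, 440, 438, 441, 441, 399, 218, 112, 117, 115, 118, 45, 59, 48, 60, 56, 63, 59, 64, 46, 48, 49, 114]
260 [507, 308, 111, 111, 109, 110, 340, 330, 334, 343, 71, 307, 441, 442, 437, 439, 438, 392, 72, 343, 330, 331, 338, 122, 118, 122, 115, 153, 349, 433, 524, 524, 524, 522, 522]
```

```bash
python3 - <<'E'
from h import *
np.set_printoptions(precision=4,suppress=True)
s=manip.state(); T=np.array(s['tool_pos']); M=rot(s['tool_rot']); p=manip.camera_params('wrist')
w=cv2.imread('pics/w12.png').astype(int); g=w.sum(2)
print([int(v) for v in g[80:125,282]]); print([int(v) for v in g[80:125,276]])
print(np.array([list(map(int,w[r,282])) for r in (90,100,105,110,120)]))
for z in (.015,.02,.025): print(z,((onplane(p,[(282,104),(282,106),(282,108),(270.5,180),(294,180),(270.5,110),(294,110)],T[2]+z)-T)@M)[:,:2].round(4).tolist())
sd=cv2.imread('pics/s12.png'); ps=manip.camera_params('side')
for h in (-.15,-.155,-.16):
    print(h,proj(ps,[T+M@np.array([dx,0,-h]) for dx in (.075,-.075)]).round(1).tolist())
E
```

```text
[341, 340, 340, 338, 339, 339, 336, 334, 330, 327, 329, 328, 330, 328, 330, 329, 326, 330, 333, 331, 331, 334, 325, 329, 421, 525, 518, 492, 463, 441, 438, 444, 441, 442, 441, 442, 439, 442, 441, 443, 441, 444, 443, 444, 441]
[339, 334, 335, 336, 333, 334, 333, 333, 333, 333, 333, 330, 333, 332, 331, 334, 331, 335, 336, 335, 335, 335, 328, 330, 421, 523, 519, 490, 467, 440, 440, 441, 441, 441, 442, 442, 444, 441, 440, 443, 438, 439, 443, 443, 442]
[[110 110 109]
 [111 111 109]
 [171 179 175]
 [143 149 146]
 [144 150 147]]
0.015 [[0.0744, 0.0007], [0.0736, 0.0007], [0.0728, 0.0007], [0.0435, -0.0041], [0.0435, 0.0059], [0.0721, -0.0039], [0.0721, 0.0056]]
0.02 [[0.0741, 0.0007], [0.0734, 0.0007], [0.0727, 0.0007], [0.0444, -0.004], [0.0444, 0.0057], [0.0719, -0.0037], [0.0719, 0.0054]]
0.025 [[0.0739, 0.0007], [0.0732, 0.0007], [0.0725, 0.0007], [0.0454, -0.0038], [0.0454, 0.0055], [0.0718, -0.0035], [0.0718, 0.0052]]
-0.15 [[283.9, 184.8], [296.1, 155.7]]
-0.155 [[283.9, 186.2], [296.0, 157.1]]
-0.16 [[283.8, 187.6], [296.0, 158.4]]
```

```bash
python3 - <<'E'
from h import *
sd=cv2.imread('pics/s12.png')
for c in (280,282,284,286): print(c,[tuple(map(int,sd[r,c])) for r in range(168,204,3)])
E
```

```text
280 [(138, 139, 137), (136, 138, 137), (148, 149, 149), (148, 149, 148), (128, 132, 136), (67, 89, 107), (56, 81, 101), (54, 80, 99), (67, 99, 123), (89, 130, 160), (87, 129, 161), (79, 116, 144)]
282 [(123, 125, 124), (123, 126, 124), (125, 127, 126), (126, 130, 130), (95, 107, 115), (89, 103, 112), (68, 90, 108), (68, 100, 123), (82, 120, 148), (107, 139, 164), (90, 135, 168), (79, 116, 145)]
284 [(146, 154, 151), (146, 154, 151), (148, 155, 152), (155, 162, 160), (150, 158, 157), (151, 158, 157), (104, 124, 136), (74, 109, 137), (84, 123, 153), (90, 129, 159), (87, 129, 160), (82, 121, 150)]
286 [(130, 137, 135), (126, 132, 132), (124, 131, 130), (123, 129, 127), (121, 126, 124), (115, 121, 121), (95, 116, 133), (77, 114, 142), (82, 119, 147), (81, 118, 146), (79, 116, 144), (87, 130, 161)]
```

Request:
drive_tool:
  commands: "5 1 -0.1 0 0; 5 1 -0.1 0 -6; 5 1 0 0 -5.9; 5 1 0 0 0; 5 1 0 0 0; 5 1 0 0 0; 5 1 0 0 0; 5 0 0 0 0"

```text
time: 50.35
tool_pos: [0.5542, 0.028, 0.3101]
tool_rot: [-0.0, 0.662, 0.749, -0.0]
contact_force: [0.1, -0.4, -3.0]
gripper_width: 0.102
```

```bash
python3 - <<'E'
from h import *
np.set_printoptions(precision=4,suppress=True)
s=manip.state(); T=np.array(s['tool_pos']); M=rot(s['tool_rot']); print(s['time'],T,toplate(T),np.degrees(np.arctan2(M[1,0],M[0,0])),s['contact_force'])
g=np.r_[O-.0417*ux+.0008*uy,T[2]]; print('to go',(g-T)@M/.03)
E
```

```text
50.35 [0.5542 0.028  0.3101] [[-16.0251 -38.3551]] 97.03502415044392 [ 0.1352 -0.376  -3.0286]
to go [ 1.3072 -0.8528  0.0012]
```

Request:
drive_tool:
  commands: "5 0.65 -0.45 0 0.1; 5 0.66 -0.4 0 0; 5 0 0 0.5 0; 5 0 0 0.8 0; 5 0 0 0.8 0; 5 0 0 0.8 0; 5 0 0 0.8 0; 5 0 0 0 0"

```text
time: 51.35
tool_pos: [0.5226, 0.0621, 0.1961]
tool_rot: [-0.002, 0.664, 0.748, -0.002]
contact_force: [-0.2, 0.3, -3.8]
gripper_width: 0.103
```

Request:
drive_tool:
  commands: "5 0 0 0 0; 5 0 0 0 0; 5 0 0 0.05 0; 5 0 0 0.05 0; 5 0 0 0.05 0; 5 0 0 0.05 0; 5 0 0 0 0; 5 0 0 0 0"

```text
time: 52.35
tool_pos: [0.5247, 0.0624, 0.1935]
tool_rot: [-0.0, 0.664, 0.748, 0.0]
contact_force: [0.3, -0.4, -3.2]
gripper_width: 0.102
```

```bash
cat > st.py <<'E'
from h import *
np.set_printoptions(precision=4,suppress=True)
s=manip.state(); T=np.array(s['tool_pos']); M=rot(s['tool_rot']); print(s['time'],T,toplate(T),np.degrees(np.arctan2(M[1,0],M[0,0])),s['contact_force'],s['ft_torque'],s['gripper_width']*85.4)
E
python3 st.py; python3 - <<'E'
from h import *
s=manip.state();T=np.array(s['tool_pos']);M=rot(s['tool_rot'])
sd,ps=grab('side','s13.png')
for h in (.15,.155,.16): print(h,proj(ps,[T+M@np.array([dx,0,h]) for dx in (.075,-.075)]).round(1).tolist())
c=int(round(proj(ps,[T+M@np.array([.075,0,.15])])[0,0])); r=int(round(proj(ps,[T+M@np.array([.075,0,.15])])[0,1]))
print(c,r); print(sd.astype(int).sum(2)[r-12:r+14,c-4:c+5])
E
```

```text
52.35 [0.5247 0.0624 0.1935] [[-41.1811  -0.6829]] 96.77484953636377 [ 0.2804 -0.3727 -3.1978] [-0.0098  0.0536 -0.001 ] 8.683916739935151
0.15 [[291.1, 279.9], [292.7, 240.1]]
0.155 [[291.0, 281.2], [292.7, 241.4]]
0.16 [[291.0, 282.5], [292.6, 242.7]]
291 280
[[316 290 297 383 466 498 476 413 381]
 [318 298 310 398 476 503 480 423 379]
 [320 310 330 420 491 506 487 428 383]
 [320 311 339 435 495 500 473 419 383]
 [326 312 344 438 497 495 456 401 370]
 [323 317 343 446 498 494 445 394 373]
 [326 314 337 440 496 490 443 394 379]
 [319 308 337 435 489 490 443 397 382]
 [317 307 338 433 490 486 437 396 382]
 [321 314 349 441 492 486 433 391 384]
 [325 320 361 446 496 487 429 384 381]
 [321 322 363 439 489 476 417 383 380]
 [326 329 352 411 448 447 403 379 376]
 [327 327 336 363 390 398 387 376 379]
 [326 326 323 330 344 370 379 383 388]
 [325 320 320 321 337 358 377 385 383]
 [326 323 322 324 338 360 379 383 386]
 [327 322 323 334 349 370 377 386 389]
 [330 327 346 354 370 381 390 391 392]
 [335 348 363 373 381 391 390 388 386]
 [354 363 376 379 385 389 388 385 378]
 [390 390 390 389 387 385 378 378 379]
 [413 406 397 398 389 387 385 376 375]
 [405 397 388 386 384 378 373 367 366]
 [369 365 356 359 355 357 355 356 354]
 [339 340 342 341 345 346 349 348 350]]
```

Request:
drive_tool:
  commands: "5 0.05 0 0.1 0.1; 5 0 0 0.1 0; 5 0 0 0.05 0; 5 0 0 0.03 0; 5 0 0 0 0; 5 0 0 0 0; 5 0 0 0 0; 5 0 0 0 0"

```text
time: 53.4
tool_pos: [0.5246, 0.0638, 0.1852]
tool_rot: [0.0, 0.665, 0.747, 0.0]
contact_force: [0.7, -0.4, -2.9]
gripper_width: 0.105
```

```bash
python3 st.py
```

```text
53.4 [0.5246 0.0638 0.1852] [[-41.1541   0.7722]] 96.67455881087676 [ 0.6934 -0.3562 -2.8533] [-0.0486  0.029   0.0117] 8.926002572539012
```

Request:
drive_tool:
  commands: "5 0 0 0.03 0; 5 0 0 0.03 0; 5 0 0 0 0; 5 0 0 0 0; 5 0 0 0 0; 5 0 0 0 0; 5 0 0 0 0; 5 0 0 0 0"

```text
time: 54.4
tool_pos: [0.5245, 0.0638, 0.1834]
tool_rot: [0.0, 0.665, 0.747, -0.0]
contact_force: [0.3, 0.6, -3.1]
gripper_width: 0.103
```

```bash
python3 st.py
```

```text
54.4 [0.5245 0.0638 0.1834] [[-41.1814   0.7975]] 96.67299292671872 [ 0.3041  0.6338 -3.0729] [-0.0184  0.0146  0.0115] 8.756538617051085
```

Request:
drive_tool:
  commands: "5 0 0 0.03 -0.2; 5 0 0 0.03 0; 5 0 0 0 0; 5 0 0 0 0; 5 0 0 0 0; 5 0 0 0 0; 5 0 0 0 0; 5 0 0 0 0"

```text
time: 55.4
tool_pos: [0.5251, 0.064, 0.1831]
tool_rot: [0.001, 0.663, 0.748, 0.001]
contact_force: [-1.0, 1.0, 4.7]
gripper_width: 0.102
```

Request:
drive_tool:
  commands: "5 0 0 0.02 0; 5 0 0 0.02 0; 5 0 0 0 0; 5 0 0 0 0; 5 0 0 0 0; 5 0 0 0 0; 5 0 0 0 0; 5 0 0 0 0"

```text
time: 56.4
tool_pos: [0.5255, 0.064, 0.1831]
tool_rot: [0.001, 0.663, 0.748, 0.001]
contact_force: [-2.4, 0.5, 9.1]
gripper_width: 0.103
```

Request:
drive_tool:
  commands: "5 0 0 -0.08 0; 12 0 0 0 0; 14 0 0 0 0; 16 0 0 0 0; 18 0 0 0 0; 19 0 0 0 0; 19 0 0 0 0; 19 0 0 0 0"

```text
time: 57.4
tool_pos: [0.5245, 0.0639, 0.1828]
tool_rot: [0.0, 0.663, 0.748, -0.0]
contact_force: [-0.3, 0.5, 0.1]
gripper_width: 0.221
```

```bash
cat > strip.py <<'E'
from h import *
w,p=grab('wrist','ws.png'); g=w.astype(int).sum(2)
for r in (120,180,230,260): print(r,[int(v) for v in g[r,225:360:3]])
E
python3 st.py; python3 strip.py
```

```text
57.4 [0.5245 0.0639 0.1828] [[-41.1823   0.8036]] 96.87695008010682 [-0.3274  0.457   0.0713] [ 0.0167 -0.0077  0.0262] 18.91129316370501
120 [496, 500, 493, 501, 479, 522, 277, 313, 309, 361, 359, 373, 379, 366, 358, 369, 372, 379, 210, 323, 428, 459, 460, 456, 460, 458, 436, 337, 311, 306, 308, 313, 312, 316, 315, 307, 311, 306, 305, 315, 307, 316, 312, 310, 313]
180 [499, 498, 500, 478, 524, 508, 520, 225, 319, 327, 366, 374, 372, 369, 368, 362, 373, 373, 214, 308, 432, 455, 456, 455, 457, 458, 417, 284, 292, 299, 304, 307, 305, 312, 311, 313, 312, 303, 293, 301, 307, 305, 300, 303, 303]
230 [503, 467, 469, 481, 390, 521, 521, 419, 219, 305, 365, 360, 355, 365, 364, 361, 377, 381, 249, 309, 435, 455, 455, 455, 453, 455, 393, 214, 207, 52, 56, 64, 59, 60, 64, 49, 234, 362, 366, 348, 253, 256, 251, 253, 375]
260 [555, 549, 533, 105, 121, 122, 119, 350, 346, 344, 338, 85, 55, 282, 373, 355, 354, 372, 199, 307, 434, 453, 452, 453, 452, 444, 355, 79, 332, 344, 342, 347, 135, 125, 120, 121, 199, 250, 245, 248, 248, 256, 259, 257, 253]
```

Request:
drive_tool:
  commands: "19 0 0.1 0 0; 19 0 0.1 0 0; 19 0 0.1 0.01 0; 19 0 0.1 0.01 0; 19 0 0.1 0.01 0; 19 0 0.1 0.01 0; 19 0 0.1 0.01 0; 19 0 0.1 0.01 0"

```text
time: 58.45
tool_pos: [0.5485, 0.0667, 0.1808]
tool_rot: [-0.0, 0.663, 0.748, -0.0]
contact_force: [0.4, 1.0, 0.1]
gripper_width: 0.221
```

```bash
python3 st.py; python3 strip.py
```

```text
58.45 [0.5485 0.0667 0.1808] [[-17.0442   0.8029]] 96.87299384116181 [0.3884 1.0122 0.1448] [-0.0018  0.0232 -0.0054] 18.851054429880886
120 [379, 365, 380, 386, 382, 366, 370, 380, 384, 265, 219, 224, 252, 234, 207, 199, 216, 211, 174, 327, 443, 473, 468, 467, 468, 468, 441, 309, 316, 314, 325, 324, 323, 327, 318, 325, 323, 325, 329, 317, 312, 316, 319, 332, 321]
180 [328, 373, 378, 386, 386, 381, 380, 378, 387, 382, 293, 313, 309, 283, 123, 202, 263, 273, 157, 319, 445, 474, 472, 468, 467, 468, 417, 320, 321, 314, 304, 313, 319, 314, 311, 314, 311, 312, 314, 311, 306, 315, 323, 326, 315]
230 [214, 312, 379, 376, 368, 379, 382, 371, 384, 392, 283, 250, 242, 247, 249, 219, 267, 266, 152, 306, 450, 473, 470, 469, 466, 463, 361, 49, 57, 53, 230, 385, 341, 260, 262, 262, 259, 266, 270, 370, 381, 368, 368, 369, 364]
260 [239, 296, 371, 113, 127, 127, 125, 359, 353, 355, 352, 88, 58, 183, 288, 223, 261, 264, 156, 306, 449, 469, 464, 463, 466, 455, 319, 83, 343, 356, 354, 362, 142, 128, 119, 112, 206, 257, 251, 254, 263, 264, 264, 263, 374]
```

Request:
drive_tool:
  commands: "19 0 0.1 0.02 0; 19 0 0.1 0.02 0; 19 0 0.1 0.02 0; 19 0 0.1 0.02 0; 19 0 0.1 0.02 0; 19 0 0.08 0.02 0; 19 0 0.05 0 0; 19 0 0 0 0"

```text
time: 59.5
tool_pos: [0.5671, 0.069, 0.1774]
tool_rot: [-0.0, 0.663, 0.748, -0.0]
contact_force: [-0.9, -0.8, -0.1]
gripper_width: 0.223
```

```bash
python3 st.py; python3 strip.py
```

```text
59.5 [0.5671 0.069  0.1774] [[1.7544 0.773 ]] 96.8756151640325 [-0.8534 -0.7776 -0.0923] [ 0.0333 -0.0832  0.0006] 19.052608174016534
120 [388, 393, 245, 250, 240, 245, 249, 288, 287, 279, 241, 241, 241, 233, 246, 244, 241, 247, 168, 286, 453, 474, 478, 482, 479, 478, 444, 326, 329, 328, 331, 337, 328, 320, 319, 323, 332, 336, 324, 320, 312, 321, 327, 318, 310]
180 [384, 392, 392, 266, 326, 349, 351, 350, 332, 309, 328, 133, 135, 272, 292, 352, 337, 274, 159, 283, 456, 477, 478, 479, 479, 483, 402, 319, 321, 315, 317, 319, 323, 315, 312, 326, 332, 334, 319, 318, 317, 314, 323, 318, 279]
230 [388, 378, 395, 395, 326, 258, 322, 240, 337, 262, 335, 215, 191, 284, 295, 294, 291, 281, 160, 284, 456, 474, 474, 478, 478, 472, 379, 208, 204, 260, 243, 273, 273, 272, 269, 263, 260, 257, 256, 251, 384, 386, 377, 296, 389]
260 [387, 389, 370, 117, 129, 125, 131, 369, 362, 362, 355, 90, 60, 226, 240, 292, 294, 289, 156, 279, 459, 475, 476, 477, 473, 466, 121, 99, 347, 361, 365, 364, 134, 123, 127, 130, 296, 353, 348, 363, 363, 374, 323, 279, 521]
```

Request:
drive_tool:
  commands: "19 0 0.05 0.01 0; 19 0 0.05 0.01 0; 19 0 0.05 0.01 0; 19 0 0.05 0.01 0; 19 0 0 0 0; 19 0 0 0 0; 19 0 0 0 0; 19 0 0 0 0"

```text
time: 60.55
tool_pos: [0.5731, 0.0697, 0.1763]
tool_rot: [0.0, 0.663, 0.748, 0.0]
contact_force: [-1.4, -0.6, 1.9]
gripper_width: 0.227
```

```bash
python3 st.py; python3 strip.py
```

```text
60.55 [0.5731 0.0697 0.1763] [[7.7194 0.7822]] 96.8740639899731 [-1.4045 -0.5563  1.9304] [-0.0555  0.2393 -0.035 ] 19.421688005659924
120 [245, 286, 290, 288, 292, 292, 292, 298, 248, 248, 247, 250, 252, 251, 250, 250, 162, 269, 439, 474, 479, 478, 480, 482, 481, 369, 330, 329, 334, 341, 331, 321, 326, 325, 337, 339, 325, 321, 312, 323, 327, 320, 314, 299, 236]
180 [398, 316, 320, 362, 361, 361, 362, 365, 346, 139, 141, 253, 301, 360, 360, 304, 162, 243, 442, 476, 479, 481, 484, 484, 472, 312, 319, 318, 320, 323, 323, 315, 319, 328, 333, 334, 321, 321, 319, 318, 327, 325, 277, 300, 549]
230 [395, 386, 349, 226, 337, 247, 349, 306, 331, 266, 292, 268, 301, 302, 298, 302, 165, 221, 444, 474, 480, 482, 481, 479, 431, 328, 196, 204, 246, 275, 277, 274, 269, 264, 263, 257, 258, 254, 257, 393, 380, 327, 373, 541, 535]
260 [386, 388, 263, 117, 130, 122, 129, 373, 365, 363, 361, 86, 55, 179, 304, 300, 167, 207, 442, 476, 477, 479, 477, 475, 423, 238, 51, 97, 350, 365, 363, 371, 147, 128, 124, 128, 260, 371, 365, 375, 386, 257, 521, 527, 519]
```

Request:
drive_tool:
  commands: "22 0 -0.02 0 0; 26 0 0 0 0; 32 0 0 0 0; 40 0 0 0 0; 45 0 0 0 0; 45 0 0 0 0; 45 0 0 0 0; 45 0 0 0 0"

```text
time: 61.6
tool_pos: [0.5725, 0.0697, 0.1762]
tool_rot: [0.0, 0.663, 0.748, 0.0]
contact_force: [0.3, -0.0, 0.1]
gripper_width: 0.525
```

Request:
drive_tool:
  commands: "45 0 0 -0.2 0; 45 0 0 -0.4 0; 45 0 0 -0.8 0; 45 0 0 -1 0; 45 0 0 -1 0; 45 0 0 -1 0; 45 0 0 -1 0; 45 0 0 -0.5 0"

```text
time: 62.6
tool_pos: [0.5731, 0.0696, 0.3565]
tool_rot: [0.002, 0.663, 0.748, 0.001]
contact_force: [-1.2, -0.7, 0.8]
gripper_width: 0.527
```

Request:
drive_tool:
  commands: "45 -1 -0.5 0 0; 45 -1 -0.5 0 0; 45 -1 -0.5 0 0; 45 -1 -0.5 0 0; 45 -1 0 0 0; 45 -1 0 0 0; 45 -1 0 0 0; 45 0 0 0 0"

```text
time: 63.6
tool_pos: [0.5378, -0.1474, 0.3525]
tool_rot: [-0.001, 0.664, 0.747, -0.0]
contact_force: [-0.2, -0.1, -0.2]
gripper_width: 0.527
```

```bash
python3 st.py; python3 - <<'E'
from h import *
np.set_printoptions(precision=1,suppress=True)
t,pt=grab('top','t14.png'); sd,ps=grab('side','s14.png'); w,pw=grab('wrist','w14.png')
# predicted final: lower edge mid at plate (-41+5,0), lean .30
P=lambda x,y,z:list(O+x*ux+y*uy)+[.03+z]
l=.30; x0=-.037
top=[P(x0+.175*np.sin(l),y,.175*np.cos(l)+.0015) for y in (-.075,0,.075)]; bot=[P(x0,y,.0015) for y in (-.075,0,.075)]; foot=[P(x0+.082,0,.005)]
for n,p in (('top',pt),('side',ps),('wrist',pw)): print(n,'top',proj(p,top).tolist(),'bot',proj(p,bot).tolist(),'foot',proj(p,foot).tolist())
for n,im in (('top',t),('side',sd),('wrist',w)):
    hsv=cv2.cvtColor(np.ascontiguousarray(im[:,:,::-1]),cv2.COLOR_BGR2HSV); m=cv2.inRange(hsv,(3,150,90),(18,255,255)); k,lab,st,c=cv2.connectedComponentsWithStats(m)
    print(n,[(st[i].tolist(),c[i].round(1).tolist()) for i in range(1,k) if st[i,4]>25])
a=cv2.cvtColor(t[:,:,::-1].copy(),cv2.COLOR_BGR2GRAY); print(a[178:240:2,200:292:3])
E
```

```text
63.6 [ 0.5378 -0.1474  0.3525] [[ -53.3867 -210.5257]] 96.7219209062416 [-0.2223 -0.0557 -0.1563] [ 0.0127 -0.0013 -0.0522] 44.97248209937893
top top [[273.50532453898387, 186.61053766390862], [244.02619693961282, 189.1256751117457], [214.37416448033443, 191.65651312686197]] bot [[273.6241532490562, 214.23482965697258], [247.99419705954745, 216.49281995452125], [222.23336992473085, 218.76220979456372]] foot [[245.60661691782053, 188.63213440833437]]
side top [[273.03562150520065, 195.91951594863846], [271.41078798699357, 214.59069127627123], [269.6397226411883, 234.94783238700123]] bot [[291.03167757848746, 243.33465445515674], [290.24840476082613, 262.4759807664429], [289.39989849067655, 283.2032542610986]] foot [[259.9135758623031, 260.29558546699525]]
wrist top [[357.0542137633006, 44.70704465494023], [361.3959422868626, -49.994540059598364], [365.02627369500186, -150.9886189310324]] bot [[292.92025801829504, 72.52751936335198], [293.3447417172966, 14.52318040347356], [293.7533065399659, -47.11888683198916]] foot [[353.6729688818174, 14.159097220887077]]
top [([316, 177, 9, 6, 31]
[... 3451 characters left out ...]
   91  88  90  98  95  98 107 119 118  82 127 125  93]
 [ 24  28  43  39  42  66  78  81  93  92  91  89  89  94 100  99 102 117
  119 120 122 133 135 132 129 130 128  96 112 113 108]
 [ 26  30  41  38  38  64  85  90  95  96 108 119 120 125 134 134 130 133
  131 130 119 114 113 115 112 115 124 127 129 135 141]
 [ 29  30  38  38  37  71 107 118 129 116 101 127 126 117 112 116 111 109
  109 122 121 123 127 142 146 147 150 150 150 148 147]
 [ 39  39  40  36  40  71  93 105 112 106 102 113 120 122 123 132 136 137
  138 141 141 141 138 148 150 151 151 151 149 149 148]
 [ 55  59  62  69  93 115 120 125 135 134 137 136 141 140 142 141 142 141
  141 141 140 142 134 147 152 151 150 150 149 149 150]]
```

Request:
drive_tool:
  commands: "85 1 -0.2 0 0; 85 1 -0.2 0 0; 85 1 -0.2 0 0; 85 1 -0.2 0 0; 85 1 -0.1 0 0; 85 1 0 0 -10; 85 0 0 0 -10; 85 0 0 0 -10"

```text
time: 64.75
tool_pos: [0.4892, 0.031, 0.3534]
tool_rot: [0.0, 0.443, 0.896, 0.0]
contact_force: [0.5, 0.4, -0.2]
gripper_width: 0.993
```

Request:
drive_tool:
  commands: "85 0 0 0 -10; 85 0 0 0 -10; 85 0 0 0 -10; 85 0 0 0 -10; 85 0 0 0 -10; 85 0 0 0 -10; 85 0 0 0 0; 85 0 0 0 0"

```text
time: 65.75
tool_pos: [0.4895, 0.03, 0.3533]
tool_rot: [0.0, -0.059, 0.998, 0.0]
contact_force: [0.0, 0.4, -0.8]
gripper_width: 0.999
```

```bash
python3 st.py; python3 - <<'E'
from h import *
np.set_printoptions(precision=1,suppress=True)
w,p=grab('wrist','w15.png'); json.dump({k:np.array(v).tolist() for k,v in p.items()},open('w15.json','w'))
P=lambda x,y,z:list(O+x*ux+y*uy)+[.03+z]
l=.30; x0=-.0408
for nm,dx in (('front',-.005),('back',.005)):
    for z in (0,.175):
        X=[P(x0+dx*np.cos(l)+z*np.sin(l),y,.0015-dx*np.sin(l)+z*np.cos(l)) for y in (-.075,0,.075)]
        print(nm,z,proj(p,X).tolist())
g=cv2.cvtColor(w,cv2.COLOR_RGB2GRAY); 
ff=proj(p,[P(x0,0,0)])[0]; c=int(ff[0])
for cc in (c-45,c,c+45): print(cc,g[140:300,cc].tolist())
E
```

```text
65.75 [0.4895 0.03   0.3533] [[-80.019  -28.6399]] -173.21704244083492 [ 0.016   0.4122 -0.7809] [ 0.0188 -0.0043 -0.0185] 85.2988261748831
front 0 [[252.69800915398022, 187.79792440599272], [300.92837054508425, 187.74610156953923], [349.0478316390734, 187.73282611474144]]
front 0.175 [[239.44408726503963, 268.4341019374202], [309.2593089137696, 268.41632197024467], [378.7236371565744, 268.1009052353118]]
back 0 [[253.03828409710303, 193.3324151264154], [300.7260892397275, 193.28337922020341], [348.30685145385144, 193.25996167716409]]
back 0.175 [[240.1723397786933, 275.05907041145645], [308.8178185685381, 275.04585407166564], [377.129685571553, 274.7143885854871]]
255 [180, 179, 179, 179, 180, 180, 181, 180, 179, 180, 179, 180, 179, 180, 180, 179, 180, 181, 183, 173, 125, 60, 65, 98, 141, 167, 167, 166, 168, 152, 117, 104, 116, 119, 115, 116, 116, 118, 118, 118, 118, 118, 118, 119, 118, 117, 118, 118, 98, 60, 57, 56, 59, 65, 68, 71, 73, 76, 84, 87, 92, 99, 105, 110, 113, 114, 113, 113, 113, 113, 113, 113, 112, 113, 113, 112, 112, 112, 112, 111, 112, 112, 112, 112, 113, 113, 112, 112
[... 1172 characters left out ...]
8, 168, 167, 168, 167, 168, 169, 171, 157, 102, 55, 63, 111, 155, 164, 159, 158, 164, 145, 100, 100, 112, 114, 114, 117, 118, 120, 121, 120, 116, 114, 115, 116, 117, 119, 120, 121, 110, 77, 67, 96, 109, 108, 104, 103, 108, 108, 113, 110, 109, 108, 101, 93, 82, 77, 90, 107, 113, 105, 96, 98, 100, 99, 99, 98, 91, 107, 122, 114, 115, 96, 65, 57, 58, 58, 58, 56, 56, 56, 75, 103, 115, 103, 95, 76, 46, 43, 45, 45, 42, 43, 45, 41, 44, 78, 106, 114, 113, 112, 112, 112, 113, 112, 113, 112, 112, 113, 113, 114, 114, 97, 65, 49, 47, 63, 115, 145, 150, 148, 147, 148, 149, 161, 166, 165, 165, 165, 165, 165, 164, 164, 165, 165, 165, 165, 164, 165, 166, 165, 168, 167, 124, 119, 121, 121, 121, 121, 120, 120]
```

```bash
python3 - <<'E'
from h import *
np.set_printoptions(precision=1,suppress=True)
p=json.load(open('w15.json'))
f=lambda r,z,c=300:toplate(onplane(p,[(c,r)],z))[0]
print('rail outer/inner',f(162.6,.044),f(169.3,.044),'cols',f(169.3,.044,255),f(169.3,.044,345))
print('bottom front',[f(188.4,.033,c) for c in (255,300,345)])
print('top front',[f(263.5,.2002,c) for c in (255,300,345)],'back',[f(272.3,.1972,c) for c in (255,300,345)])
w=cv2.imread('pics/w15.png'); g=cv2.cvtColor(w,cv2.COLOR_BGR2GRAY)
print('top strip ends row 269',g[269,225:260].tolist(),g[269,360:395].tolist())
print('bottom ends row 196',g[196,235:265].tolist(),g[196,340:365].tolist())
print('back rail', g[225:300,210].tolist(), g[225:300,395].tolist())
E
```

```text
rail outer/inner [-86.2  -2.6] [-76.2  -2.5] cols [-76.3 -69.7] [-76.2  64.9]
bottom front [array([-44.6, -71.4]), array([-44.5,  -1.4]), array([-44.5,  68.7])]
top front [array([  0.3, -58.1]), array([  0.3, -10. ]), array([ 0.4, 38.1])] back [array([ 12.3, -58.7]), array([12.3, -9.7]), array([12.5, 39.4])]
top strip ends row 269 [182, 182, 183, 182, 183, 182, 184, 183, 183, 183, 181, 182, 183, 184, 177, 140, 152, 173, 174, 172, 172, 174, 173, 173, 173, 173, 173, 173, 174, 174, 174, 174, 175, 174, 174] [147, 148, 147, 147, 148, 147, 146, 148, 146, 147, 149, 152, 105, 45, 16, 16, 16, 18, 18, 19, 17, 17, 19, 18, 15, 16, 20, 19, 20, 18, 15, 15, 29, 51, 60]
bottom ends row 196 [132, 67, 59, 68, 79, 80, 78, 80, 81, 79, 79, 78, 80, 81, 80, 82, 79, 63, 59, 60, 73, 102, 112, 111, 112, 111, 112, 111, 111, 112] [112, 113, 112, 112, 112, 108, 104, 98, 81, 60, 59, 65, 89, 112, 117, 116, 115, 115, 118, 119, 120, 120, 97, 51, 47]
back rail [116, 117, 117, 117, 118, 119, 119, 104, 89, 89, 90, 91, 106, 118, 120, 118, 118, 118, 118, 117, 117, 117, 118, 118, 115, 115, 117, 116, 116, 117, 117, 115, 116, 165, 184, 182, 182, 182, 182, 183, 182, 183, 182, 182, 182, 181, 180, 180, 180, 180, 181, 182, 182, 180, 182, 184, 133, 71, 60, 64, 68, 69, 73, 76, 78, 80, 83, 86, 90, 88, 87, 126, 140, 138, 137] [37, 37, 38, 38, 38, 37, 34, 39, 37, 38, 38, 38, 36, 38, 38, 38, 39, 38, 37, 39, 38, 38, 35, 38, 38, 38, 36, 30, 29, 27, 28, 34, 50, 57, 60, 58, 58, 59, 59, 59, 59, 58, 59, 58, 60, 60, 55, 42, 28, 18, 15, 17, 18, 16, 19, 18, 17, 20, 16, 19, 17, 18, 17, 17, 17, 20, 20, 19, 17, 17, 17, 19, 14, 19, 17]
```

Request:
drive_tool:
  commands: "85 -0.6 1 0 0; 85 -0.6 1 0 0; 85 -0.6 1 0 0; 85 -0.6 1 0 0; 85 -0.27 1 0 0; 85 0 0 0 10; 85 0 0 0 10; 85 0 0 0 10"

```text
time: 66.8
tool_pos: [0.5512, 0.1882, 0.353]
tool_rot: [-0.0, 0.204, 0.979, -0.0]
contact_force: [-0.5, -0.0, 0.9]
gripper_width: 0.994
```

Request:
drive_tool:
  commands: "85 0 0 0 10; 85 0 0 0 10; 85 0 0 0 10; 85 0 0 0 10; 85 0 0 0 10; 85 0 0 0 10; 85 0 0 0 0; 85 0 0 0 0"

```text
time: 67.8
tool_pos: [0.5512, 0.188, 0.3531]
tool_rot: [-0.0, 0.663, 0.749, -0.0]
contact_force: [-0.5, 0.2, -0.2]
gripper_width: 0.996
```

```bash
python3 st.py; python3 - <<'E'
from h import *
np.set_printoptions(precision=1,suppress=True)
w,p=grab('wrist','w16.png'); json.dump({k:np.array(v).tolist() for k,v in p.items()},open('w16.json','w'))
P=lambda x,y,z:list(O+x*ux+y*uy)+[.03+z]
for n,X in (('front rail in',P(-.075,0,.014)),('back rail in',P(.075,0,.014)),('bf',P(-.045,0,.003)),('bf+75',P(-.045,.075,.003)),('foot41',P(.041,0,.005)),('foot33',P(.033,0,.005)),('top',P(.01,0,.168))): print(n,proj(p,[X])[0])
hsv=cv2.cvtColor(np.ascontiguousarray(w[:,:,::-1]),cv2.COLOR_BGR2HSV); m=cv2.inRange(hsv,(3,150,90),(18,255,255)); k,lab,st,c=cv2.connectedComponentsWithStats(m)
print([(st[i].tolist(),c[i].round(1).tolist()) for i in range(1,k) if st[i,4]>25])
g=cv2.cvtColor(w,cv2.COLOR_RGB2GRAY)
r=int(round(proj(p,[P(.041,0,.005)])[0,1]))
for rr in range(r-14,r+15,2): print(rr,g[rr,300:365].tolist())
E
```

```text
67.8 [0.5512 0.188  0.3531] [[  0.2468 120.8452]] 96.98600980441267 [-0.5183  0.2177 -0.2094] [-0.024   0.0674  0.0203] 85.0623368032673
front rail in [234.3 242.4]
back rail in [328.1 242.6]
bf [253.7 239.9]
bf+75 [252.6 195.2]
foot41 [306.5 240.5]
foot33 [301.6 240.4]
top [289.9 296.2]
[([301, 241, 21, 14, 233], [310.7, 248.3])]
226 [110, 111, 108, 108, 108, 108, 109, 109, 110, 111, 111, 110, 110, 106, 105, 109, 110, 112, 109, 107, 108, 105, 106, 105, 104, 104, 103, 97, 86, 122, 172, 178, 174, 178, 176, 153, 141, 141, 142, 141, 156, 175, 176, 175, 174, 174, 174, 174, 174, 173, 174, 173, 174, 174, 174, 173, 173, 174, 174, 174, 174, 174, 174, 175, 174]
228 [110, 107, 106, 105, 107, 108, 108, 108, 109, 108, 109, 108, 108, 104, 104, 105, 106, 106, 106, 106, 106, 105, 105, 106, 106, 104, 104, 98, 86, 125, 174, 179, 174, 180, 173, 148, 141, 142, 142, 150, 165, 175, 174, 174, 173, 173, 173, 174, 173, 174, 174, 173, 174, 174, 174, 174, 174, 173, 173, 173, 174, 174, 174, 174, 174]
230 [105, 104, 105, 105, 107, 105, 106, 105, 105, 104, 103, 105, 104, 104, 105, 105, 105, 106, 108, 109, 108, 1
[... 3344 characters left out ...]
73, 174, 174, 173, 173, 173, 173, 174, 173, 174, 173, 173, 173, 172, 173, 172, 172]
252 [49, 81, 94, 92, 92, 94, 94, 93, 95, 94, 95, 96, 96, 97, 96, 96, 96, 97, 97, 102, 96, 97, 126, 129, 126, 126, 117, 99, 134, 178, 180, 177, 181, 166, 136, 139, 141, 141, 156, 175, 174, 174, 174, 173, 173, 174, 174, 173, 173, 173, 173, 173, 173, 173, 174, 173, 173, 173, 172, 173, 173, 173, 172, 173, 173]
254 [44, 66, 74, 77, 78, 79, 81, 84, 89, 86, 87, 90, 90, 92, 95, 95, 94, 93, 93, 95, 97, 110, 126, 128, 128, 129, 116, 100, 141, 177, 179, 178, 178, 160, 132, 139, 141, 140, 156, 176, 174, 174, 173, 174, 174, 173, 174, 174, 174, 173, 172, 172, 172, 172, 172, 173, 172, 172, 173, 172, 173, 173, 172, 173, 171]
```

```bash
python3 - <<'E'
from h import *
np.set_printoptions(precision=1,suppress=True)
p=json.load(open('w16.json')); q=json.load(open('w15.json'))
f=lambda p,c,r,z:toplate(onplane(p,[(c,r)],z))[0]
print('tab right end, rows', f(p,320.5,250,.069),f(p,310,241,.07),f(p,310,254.5,.07))
print('chart left top',f(q,239.7,269,.199),'bottom left/right',f(q,255.3,196,.04),f(q,351.5,196,.04))
w=cv2.imread('pics/w16.png'); hsv=cv2.cvtColor(w,cv2.COLOR_BGR2HSV)
g=cv2.cvtColor(w,cv2.COLOR_BGR2GRAY)
print('front bottom edge: ')
for r in (198,205,215,225): print(r,g[r,228:285].tolist())
m=cv2.inRange(hsv,(3,120,50),(18,255,255)); ys,xs=np.where(m[225:265,290:330]); print(xs.min()+290,xs.max()+290,ys.min()+225,ys.max()+225)
# model tab corners for phi/theta candidates
P=lambda x,y,z:list(O+x*ux+y*uy)+[.03+z]
for th,ph,x0 in ((.27,.55,-.040),(.30,.611,-.040)):
    a=ph-th; h=np.array([x0+.125*np.sin(th)+.009*np.cos(th),.0015+.125*np.cos(th)-.009*np.sin(th)]); d=np.array([np.sin(a),-np.cos(a)]); o=np.array([np.cos(a),np.sin(a)])
    for s in (.082,.102):
        e=h+s*d+.034*o; print(th,ph,s,e*1000,proj(p,[P(e[0],yy,e[1]) for yy in (-.007,.007)]).tolist())
E
```

```text
tab right end, rows [59.8 -1.7] [43.3 13.5] [43.9 -8.7]
chart left top [  7.4 -74.9] bottom left/right [-34.2 -70.6] [-34.1  78. ]
front bottom edge: 
198 [175, 172, 178, 181, 145, 79, 78, 108, 110, 116, 130, 127, 128, 130, 130, 130, 131, 129, 125, 126, 127, 129, 131, 131, 133, 118, 66, 78, 123, 158, 164, 161, 161, 153, 129, 107, 106, 106, 105, 105, 107, 109, 109, 110, 108, 106, 106, 106, 108, 109, 109, 110, 108, 112, 112, 111, 109]
205 [176, 163, 169, 182, 155, 84, 79, 105, 105, 110, 124, 124, 125, 126, 127, 128, 128, 126, 125, 124, 124, 126, 127, 128, 127, 116, 90, 106, 102, 103, 82, 59, 73, 118, 151, 164, 161, 161, 159, 151, 127, 105, 103, 106, 107, 105, 103, 102, 104, 108, 112, 112, 111, 110, 110, 109, 108]
215 [180, 178, 175, 181, 178, 133, 79, 76, 106, 114, 132, 131, 130, 128, 127, 125, 127, 128, 130, 131, 129, 128, 130, 130, 132, 123, 99, 107, 120, 112, 82, 75, 96, 118, 118, 120, 117, 97, 64, 61, 82, 119, 150, 164, 163, 160, 162, 156, 136, 110, 105, 106, 107, 105, 105, 104, 102]
225 [173, 183, 176, 178, 183, 157, 84, 79, 107, 109, 120, 130, 132, 130, 127, 127, 127, 127, 129, 130, 131, 132, 131, 132, 133, 128, 107, 99, 119, 115, 90, 72, 88, 115, 107, 104, 116, 130, 86, 60, 84, 111, 107, 100, 100, 76, 56, 62, 89, 136, 164, 165, 161, 160, 160, 159, 149]
300 321 241 255
0.27 0.55 0.082 [57.4 50.2] [[319.63986188872536, 256.379639791814], [319.9905590438869, 247.7099733983795]]
0.27 0.55 0.102 [62.9 30.9] [[321.731724074517, 251.03757496111032], [322.08455136199876, 242.66299001066446]]
0.3 0.611 0.082 [63.  50.6] [[323.4590269067103, 256.50521234775874], [323.84358050673495, 247.83000726182948]]
0.3 0.611 0.102 [69.1 31.6] [[325.8005008179424, 251.20234202470562], [326.1879242496185, 242.8200920254407]]
```

Request:
drive_tool:
  commands: "40 0 0 0 10; 40 0 0 0 10; 40 0 0 0 10; 40 0 0 0 10; 40 0 0 0 10; 40 0 0 0 10; 40 0 0 0 10; 40 0 0 0 10"

```text
time: 68.85
tool_pos: [0.5513, 0.1879, 0.3532]
tool_rot: [-0.0, 0.99, 0.144, 0.0]
contact_force: [-0.2, -0.7, -0.2]
gripper_width: 0.466
```

Request:
drive_tool:
  commands: "40 0 0 0 10; 40 0.55 1 0 0; 40 0.55 1 0 0; 40 0.55 1 0 0; 40 0.55 1 0 0; 40 0 0 0 0; 40 0 0 0 0; 40 0 0 0 0"

```text
time: 69.85
tool_pos: [0.6307, 0.0776, 0.3534]
tool_rot: [-0.0, 0.998, 0.061, 0.0]
contact_force: [-1.4, 0.1, 0.2]
gripper_width: 0.473
```

```bash
python3 st.py; python3 - <<'E'
from h import *
np.set_printoptions(precision=1,suppress=True)
w,p=grab('wrist','w17.png')
hsv=cv2.cvtColor(np.ascontiguousarray(w[:,:,::-1]),cv2.COLOR_BGR2HSV); m=cv2.inRange(hsv,(3,150,80),(18,255,255)); k,lab,st,c=cv2.connectedComponentsWithStats(m)
for i in range(1,k):
    if st[i,4]>60: print(st[i],c[i],toplate(onplane(p,[c[i]],.07)))
T=np.array(manip.state()['tool_pos']); g=np.r_[O+.066*ux+.001*uy,.062]; print((g-T)@rot(manip.state()['tool_rot'])/.03)
E
```

```text
69.85 [0.6307 0.0776 0.3534] [[65.8986  1.7242]] 6.959525680959668 [-1.3988  0.0809  0.2435] [ 0.0469 -0.0267  0.0005] 40.43334668055735
[279 174   9  24 211] [283.1 185.6] [[44.8 -0. ]]
[-0.   0.   9.7]
```

Request:
drive_tool:
  commands: "40 0 0.03 0.9 0; 40 0 0 1 0; 40 0 0 1 0; 40 0 0 1 0; 40 0 0 1 0; 40 0 0 1 0; 40 0 0 1 0; 40 0 0 0 0"

```text
time: 70.9
tool_pos: [0.6289, 0.0765, 0.1431]
tool_rot: [-0.0, 0.998, 0.06, -0.003]
contact_force: [-0.9, 0.6, 0.9]
gripper_width: 0.467
```

Request:
drive_tool:
  commands: "40 0 0 0.6 0; 40 0 0 0.6 0; 40 0 0 0.6 0; 40 0 0 0.6 0; 40 0 0 0.4 0; 40 0 0 0 0; 40 0 0 0 0; 40 0 0 0 0"

```text
time: 71.9
tool_pos: [0.632, 0.0758, 0.0632]
tool_rot: [0.0, 0.998, 0.06, 0.001]
contact_force: [0.1, -0.3, 0.2]
gripper_width: 0.467
```

```bash
python3 st.py; python3 - <<'E'
from h import *
np.set_printoptions(precision=1,suppress=True)
w,p=grab('wrist','w18.png'); g=w.astype(int)
hsv=cv2.cvtColor(np.ascontiguousarray(w[:,:,::-1]),cv2.COLOR_BGR2HSV); m=cv2.inRange(hsv,(3,150,80),(18,255,255)); k,lab,st,c=cv2.connectedComponentsWithStats(m)
for i in range(1,k):
    if st[i,4]>60: print(st[i],c[i],toplate(onplane(p,[c[i]],.07)))
E
```

```text
71.9 [0.632  0.0758 0.0632] [[66.9593 -0.2514]] 6.873782247267741 [ 0.1131 -0.3431  0.246 ] [-0.029   0.0087  0.0337] 39.88766256240528
[ 268  267   28   67 1772] [281.2 300.3] [[47.5 -0. ]]
```

Request:
drive_tool:
  commands: "40 -0.13 0 0 0; 25 0 0 0 0; 18 0 0 0 0; 15 0 0 0 0; 13 0 0 0 0; 13 0 0 0 0; 13 0 0 0 0; 13 0 0 0 0"

```text
time: 72.95
tool_pos: [0.6274, 0.0753, 0.0622]
tool_rot: [0.0, 0.998, 0.06, 0.0]
contact_force: [-1.1, 0.3, 0.7]
gripper_width: 0.155
```

Request:
drive_tool:
  commands: "13 0 0 -0.03 0; 13 0.04 0 -0.02 0; 13 0.04 0 0 0; 13 0.04 0 0 0; 13 0.04 0 0 0; 13 0.04 0 0 0; 13 0 0 0 0; 13 0 0 0 0"

```text
time: 73.95
tool_pos: [0.6335, 0.0761, 0.0638]
tool_rot: [-0.0, 0.998, 0.06, 0.0]
contact_force: [0.1, 0.2, -1.6]
gripper_width: 0.16
```

```bash
python3 st.py
```

```text
73.95 [0.6335 0.0761 0.0638] [[68.4531 -0.1613]] 6.873642342949673 [ 0.0978  0.2085 -1.6255] [ 0.0221 -0.1387  0.0563] 13.640431896028792
```

Request:
drive_tool:
  commands: "13 0.04 0 0 0; 13 0.04 0 0 0; 13 0.03 0 0 0; 13 0 0 0 0; 13 0 0 0 0; 13 0 0 0 0; 13 0 0 0 0; 13 0 0 0 0"

```text
time: 74.95
tool_pos: [0.6367, 0.0764, 0.0637]
tool_rot: [0.0, 0.998, 0.06, 0.0]
contact_force: [0.2, -0.4, -1.5]
gripper_width: 0.161
```

```bash
python3 st.py; python3 - <<'E'
from h import *
t,pt=grab('top','t19.png'); a=cv2.cvtColor(t,cv2.COLOR_RGB2GRAY)
b=cv2.cvtColor(cv2.imread('pics/t14.png'),cv2.COLOR_BGR2GRAY)
for c in (218,224,264,268): print(c,'before',b[184:200,c].tolist(),b[214:224,c].tolist(),'now',a[184:200,c].tolist(),a[214:224,c].tolist())
E
```

```text
74.95 [0.6367 0.0764 0.0637] [[71.7024 -0.1708]] 6.873061315422408 [ 0.2389 -0.379  -1.4552] [ 0.0195 -0.1714 -0.0007] 13.7378827850605
218 before [79, 80, 78, 79, 79, 80, 78, 77, 82, 98, 121, 135, 126, 98, 74, 62] [78, 77, 80, 78, 78, 78, 79, 78, 79, 81] now [12, 24, 36, 38, 41, 44, 42, 37, 31, 28, 30, 26, 27, 29, 34, 40] [39, 40, 41, 41, 40, 40, 40, 38, 40, 43]
224 before [80, 81, 81, 81, 79, 79, 80, 82, 90, 106, 117, 114, 95, 70, 67, 70] [64, 64, 64, 62, 61, 56, 53, 57, 69, 81] now [74, 68, 55, 44, 44, 40, 45, 43, 43, 44, 46, 46, 41, 42, 44, 49] [40, 40, 38, 40, 41, 39, 38, 38, 37, 40]
264 before [49, 45, 46, 49, 56, 79, 106, 118, 109, 87, 70, 67, 72, 74, 70, 68] [81, 83, 84, 78, 74, 83, 91, 97, 96, 94] now [51, 57, 74, 101, 116, 111, 89, 68, 69, 72, 73, 74, 74, 75, 76, 79] [77, 73, 83, 89, 93, 95, 96, 96, 96, 94]
268 before [49, 47, 50, 57, 69, 91, 108, 115, 98, 76, 66, 70, 71, 74, 76, 85] [87, 85, 83, 80, 82, 90, 96, 96, 96, 96] now [69, 81, 98, 123, 133, 123, 95, 77, 81, 85, 88, 88, 88, 88, 87, 86] [78, 80, 88, 94, 96, 99, 97, 97, 97, 99]
```

Request:
drive_tool:
  commands: "13 0 0 0.05 0; 13 0 0 0 0; 25 0 0 0 0; 40 0 0 0 0; 40 0 0 0 0; 40 0 0 -0.5 0; 40 0 0 -1 0; 40 0 0 -1 0"

```text
time: 76.0
tool_pos: [0.6368, 0.0765, 0.139]
tool_rot: [0.0, 0.998, 0.06, 0.0]
contact_force: [0.3, 0.3, 0.2]
gripper_width: 0.467
```

Request:
drive_tool:
  commands: "50 0 0 -1 0; 50 0 0 -1 0; 50 0 0 -1 0; 50 -1 0 -1 -10; 50 0 0 -1 -10; 50 0 0 -1 -10; 50 0 0 -1 -10; 50 0 0 0 -10"

```text
time: 77.0
tool_pos: [0.6079, 0.0729, 0.3528]
tool_rot: [0.002, 0.878, 0.479, 0.004]
contact_force: [-0.5, -0.6, -0.4]
gripper_width: 0.587
```

Request:
drive_tool:
  commands: "50 0 0 0 -10; 50 0 0 0 -10; 50 0 0 0 -10; 50 0 0 0 -10; 50 0 0 0 0; 50 0 0 0 0; 50 0 0 0 0; 50 0 0 0 0"

```text
time: 78.0
tool_pos: [0.6068, 0.0729, 0.3472]
tool_rot: [-0.0, 0.664, 0.748, -0.0]
contact_force: [0.5, 1.0, -1.1]
gripper_width: 0.587
```

```bash
python3 st.py; cat > meas.py <<'E'
from h import *
np.set_printoptions(precision=1,suppress=True)
w,p=grab('wrist','wm.png'); g=cv2.cvtColor(w,cv2.COLOR_RGB2GRAY)
P=lambda x,y,z:list(O+x*ux+y*uy)+[.03+z]
for y in (.03,.055):
    for n,x,z in (('top',.015,.168),):
        r=int(round(proj(p,[P(x,y,z)])[0,1])); row=g[r,230:400].astype(int)
        print(y,r,row.tolist())
hsv=cv2.cvtColor(np.ascontiguousarray(w[:,:,::-1]),cv2.COLOR_BGR2HSV); m=cv2.inRange(hsv,(3,150,80),(18,255,255)); k,lab,st,c=cv2.connectedComponentsWithStats(m)
print([(st[i].tolist(),c[i].round(1).tolist()) for i in range(1,k) if st[i,4]>50])
print([proj(p,[P(x,.03,.168)])[0].round(1).tolist() for x in (0,.01,.02)])
E
python3 meas.py
```

```text
78.0 [0.6068 0.0729 0.3472] [[41.5735 -0.1273]] 96.83593837235748 [ 0.4858  1.0445 -1.1281] [ 0.0014  0.0252 -0.01  ] 50.16590709246149
0.03 161 [109, 98, 113, 102, 112, 112, 90, 116, 119, 118, 118, 118, 117, 118, 118, 118, 119, 119, 110, 78, 109, 164, 186, 188, 186, 185, 185, 184, 183, 170, 131, 106, 108, 109, 107, 107, 108, 108, 109, 109, 109, 109, 107, 104, 103, 104, 107, 108, 109, 108, 107, 108, 109, 108, 105, 103, 107, 109, 111, 111, 110, 107, 106, 106, 108, 108, 110, 108, 106, 106, 106, 107, 105, 99, 100, 135, 151, 146, 158, 183, 170, 133, 140, 140, 140, 140, 140, 139, 145, 161, 173, 172, 171, 172, 172, 172, 173, 173, 172, 173, 172, 172, 172, 172, 171, 172, 172, 172, 171, 172, 172, 172, 172, 172, 172, 172, 172, 173, 172, 172, 173, 173, 172, 172, 172, 172, 172, 173, 174, 150, 126, 125, 127, 127, 126, 125, 127, 125, 126, 125, 125, 126, 126, 125, 126, 125, 126, 125, 126, 125, 126, 126, 125, 126, 129, 126, 57, 27, 32, 35, 35, 39, 37, 35, 37, 38, 38, 39, 42, 44]
0.055 134 [108, 116, 78, 78, 109, 106, 120, 116, 63, 68, 99, 65, 43, 59, 101, 120, 120, 115, 86, 92, 143, 183, 190, 186, 186, 184, 184, 185, 184, 146, 100, 100, 101, 101, 104, 105, 106, 108, 110, 111, 112, 112, 114, 114, 112, 109, 107, 106, 107, 106, 108, 107, 108, 109, 110, 111, 110, 109, 109, 107, 106, 105, 104, 102, 103, 105, 110, 111, 110, 108, 108, 106, 105, 104, 97, 103, 142, 146, 144, 151, 164, 146, 116, 140, 141, 141, 141, 140, 140, 153, 173, 173, 173, 173, 172, 172, 172, 173, 173, 173, 173, 173, 172, 173, 173, 173, 173, 172, 172, 172, 172, 172, 172, 173, 171, 173, 173, 171, 172, 172, 172, 173, 172, 172, 172, 173, 173, 144, 124, 124, 125, 126, 126, 125, 126, 125, 125, 125, 126, 125, 125, 126, 126, 126, 126, 125, 125, 126, 125, 125, 125, 125, 125, 125, 126, 126, 125, 123, 132, 171, 174, 172, 172, 172, 173, 174, 162, 126, 124, 125]
[([279, 164, 24, 13, 249], [290.4, 170.4])]
[[237.8, 160.9], [248.2, 160.9], [258.7, 160.9]]
```

Request:
drive_tool:
  commands: "50 0 -0.46 0 0; 50 0 -0.46 0.64 0; 50 0 0 1 0; 50 0 0 1 0; 50 0 0 1 0; 50 0 0 1 0; 50 0 0 1 0; 50 0 0 0 0"

```text
time: 79.05
tool_pos: [0.5769, 0.0695, 0.175]
tool_rot: [-0.002, 0.663, 0.748, -0.002]
contact_force: [-0.3, -1.0, 0.0]
gripper_width: 0.582
```

Request:
drive_tool:
  commands: "35 0 0 0 0; 25 0 0 0 0; 20 0 0 0 0; 16 0 0 0 0; 5 0 0 -0.05 0; 5 0 0 -0.1 0; 5 0 0 -0.1 0; 5 0 0 0 0"

```text
time: 80.05
tool_pos: [0.5802, 0.0697, 0.186]
tool_rot: [0.001, 0.663, 0.748, 0.001]
contact_force: [-0.9, -0.1, 2.1]
gripper_width: 0.104
```

Request:
drive_tool:
  commands: "5 0 0 -0.3 0; 5 0 0 -0.5 0; 5 0 0 -0.6 0; 5 0 0 -0.6 0; 5 0 0 0 0; 5 0 0 0 0; 5 0 0 0 0; 5 0 0 0 0"

```text
time: 81.05
tool_pos: [0.579, 0.0696, 0.2445]
tool_rot: [-0.001, 0.663, 0.748, -0.001]
contact_force: [0.7, -0.5, -2.9]
gripper_width: 0.104
```

```bash
python3 st.py; python3 - <<'E'
from h import *
w,p=grab('wrist','wx.png'); g=cv2.cvtColor(w,cv2.COLOR_RGB2GRAY)
for r in (120,180,230): print(r,g[r,262:305].tolist())
print([int(v) for v in g[90:120,282]])
E
```

```text
81.05 [0.579  0.0696 0.2445] [[13.6118 -0.0651]] 96.87381365053066 [ 0.6627 -0.5057 -2.9468] [ 0.0262 -0.0448 -0.0011] 8.863444731767009
120 [126, 127, 127, 126, 126, 123, 102, 85, 95, 124, 138, 146, 154, 159, 160, 160, 159, 160, 159, 159, 159, 159, 160, 161, 160, 160, 160, 160, 160, 154, 147, 138, 121, 101, 106, 109, 109, 109, 111, 111, 111, 110, 107]
180 [126, 124, 122, 121, 120, 122, 115, 92, 80, 98, 134, 142, 152, 159, 159, 159, 159, 160, 160, 160, 160, 160, 160, 160, 160, 160, 161, 161, 158, 151, 144, 132, 103, 99, 104, 105, 106, 107, 106, 106, 106, 105, 105]
230 [126, 126, 126, 127, 127, 127, 124, 106, 82, 87, 113, 138, 146, 156, 159, 159, 158, 158, 158, 159, 160, 159, 159, 160, 159, 160, 159, 159, 155, 148, 141, 118, 72, 69, 72, 73, 90, 116, 110, 97, 78, 26, 17]
[42, 40, 63, 137, 134, 128, 128, 128, 130, 129, 124, 123, 168, 194, 183, 173, 164, 158, 159, 160, 159, 159, 159, 159, 160, 159, 159, 159, 159, 160]
```

Request:
drive_tool:
  commands: "5 0 -0.7 0 0; 5 0 -0.7 0 0; 5 0 -0.7 0 0; 5 0 -0.7 0 0; 5 0 -0.7 0 0; 5 0 -0.7 0 0; 5 0 -0.42 0 0; 5 0 0 0 0"

```text
time: 82.1
tool_pos: [0.4416, 0.0529, 0.2455]
tool_rot: [0.0, 0.663, 0.748, 0.0]
contact_force: [0.3, -1.3, -2.8]
gripper_width: 0.103
```

```bash
python3 st.py; python3 - <<'E'
from h import *
s=manip.state();T=np.array(s['tool_pos']);M=rot(s['tool_rot'])
sd,ps=grab('side','s20.png'); g=sd.astype(int).sum(2)
for h in (.145,.15,.155,.16): print(h,proj(ps,[T+M@np.array([.075,0,h])]).round(1).tolist())
c,r=np.round(proj(ps,[T+M@np.array([.075,0,.15])])[0]).astype(int)
print(g[r-10:r+14,c-4:c+5])
hsv=cv2.cvtColor(np.ascontiguousarray(sd[:,:,::-1]),cv2.COLOR_BGR2HSV)
E
```

```text
82.1 [0.4416 0.0529 0.2455] [[-124.8058   -0.0637]] 96.86619421965213 [ 0.2791 -1.282  -2.8211] [ 0.0266  0.0243 -0.0023] 8.778696912505167
0.145 [[325.1, 266.0]]
0.15 [[325.0, 267.4]]
0.155 [[324.8, 268.8]]
0.16 [[324.7, 270.2]]
[[439 524 546 475 406 444 490 481 473]
 [454 533 556 478 413 449 487 479 472]
 [489 538 543 472 420 453 490 484 477]
 [510 534 519 454 418 459 494 486 472]
 [519 519 501 447 420 461 494 486 462]
 [518 514 498 447 434 469 494 480 457]
 [519 520 498 454 445 476 496 480 459]
 [517 518 501 464 459 482 495 485 470]
 [518 518 500 472 477 497 496 481 472]
 [523 517 502 479 482 496 490 469 472]
 [521 517 505 483 487 500 483 463 471]
 [521 519 505 490 493 501 486 469 483]
 [520 520 517 504 505 501 481 474 496]
 [519 520 517 514 513 503 491 493 505]
 [520 520 520 520 515 517 505 509 521]
 [521 515 519 519 519 520 520 521 517]
 [521 522 520 519 520 520 521 521 520]
 [523 518 523 521 521 518 520 521 518]
 [518 523 519 518 521 519 521 519 520]
 [521 521 518 517 519 522 519 520 522]
 [523 520 517 520 519 521 520 516 519]
 [520 520 524 519 520 518 521 522 524]
 [517 517 521 520 519 523 520 523 523]
 [520 521 520 521 518 519 523 520 523]]
```

Request:
drive_tool:
  commands: "5 0 0 0.5 0; 5 0 0 0.5 0; 5 0 0 0.5 0; 5 0 0 0.5 0; 5 0 0 0.3 0; 5 0 0 0.18 0; 5 0 0 0 0; 5 0 0 0 0"

```text
time: 83.15
tool_pos: [0.4426, 0.0529, 0.1739]
tool_rot: [0.001, 0.663, 0.748, 0.0]
contact_force: [-5.4, 0.6, 7.8]
gripper_width: 0.105
```

```bash
python3 st.py; python3 - <<'E'
from h import *
s=manip.state();T=np.array(s['tool_pos']);M=rot(s['tool_rot'])
sd,ps=grab('side','s21.png'); g=sd.astype(int).sum(2)
for h in (.15,.155,.16,.165): print(h,proj(ps,[T+M@np.array([.075,0,h])]).round(1).tolist())
c,r=np.round(proj(ps,[T+M@np.array([.075,0,.155])])[0]).astype(int); print(c,r)
print(g[r-8:r+9,c-5:c+6])
E
```

```text
83.15 [0.4426 0.0529 0.1739] [[-123.8016   -0.2234]] 96.88525508024259 [-5.3912  0.5528  7.7563] [0.02   0.9987 0.0077] 8.964678246114582
0.15 [[322.6, 286.5]]
0.155 [[322.4, 287.8]]
0.16 [[322.3, 289.1]]
0.165 [[322.2, 290.3]]
322 288
[[422 418 420 397 340 317 390 462 495 489 476]
 [425 424 419 397 342 334 403 468 492 481 478]
 [421 420 424 399 343 339 421 482 485 462 467]
 [422 422 421 398 344 349 435 486 488 461 468]
 [424 424 424 398 347 349 444 491 484 460 474]
 [425 426 422 400 349 359 442 489 481 456 477]
 [424 422 425 409 378 380 447 489 479 446 474]
 [424 424 422 418 403 404 448 479 474 452 481]
 [427 424 425 422 419 415 441 466 466 467 491]
 [428 426 428 427 423 419 434 462 481 490 507]
 [424 424 426 424 427 425 443 480 504 511 512]
 [425 425 420 424 426 433 461 497 515 521 522]
 [427 422 424 423 424 434 465 502 518 525 522]
 [426 426 425 425 422 434 460 494 515 521 523]
 [424 423 424 425 423 440 472 498 519 522 519]
 [422 423 427 432 441 467 498 516 517 520 522]
 [426 427 441 460 476 500 516 521 523 522 521]]
```

Request:
drive_tool:
  commands: "5 0 0 -0.12 0; 5 0 -0.1 0 0; 5 0 -0.1 0 0; 5 0 -0.1 0 0; 5 0 -0.1 0 0; 5 0 0 0 0; 5 0 0 0 0; 5 0 0 0 0"

```text
time: 84.2
tool_pos: [0.4298, 0.0515, 0.1746]
tool_rot: [-0.0, 0.663, 0.748, -0.0]
contact_force: [0.6, -0.2, -3.1]
gripper_width: 0.102
```

```bash
python3 st.py
```

```text
84.2 [0.4298 0.0515 0.1746] [[-136.7039   -0.0581]] 96.8734694558667 [ 0.6163 -0.2133 -3.1183] [-0.0564 -0.0029 -0.0207] 8.697689362131387
```

Request:
drive_tool:
  commands: "5 0 -0.05 0 0; 5 0 -0.05 0 0; 5 0 -0.05 0 0; 5 0 -0.05 0 0; 5 0 0 0 0; 5 0 0 0 0; 5 0 0 0 0; 5 0 0 0 0"

```text
time: 85.2
tool_pos: [0.4239, 0.0508, 0.1747]
tool_rot: [-0.0, 0.663, 0.748, -0.0]
contact_force: [0.9, -0.6, -2.5]
gripper_width: 0.099
```

```bash
python3 st.py
```

```text
85.2 [0.4239 0.0508 0.1747] [[-142.6184   -0.0591]] 96.87428222540689 [ 0.8997 -0.6141 -2.4941] [-0.0207 -0.0464  0.0428] 8.45208240299573
```

Request:
drive_tool:
  commands: "5 0 -0.05 0.02 0; 5 0 -0.05 0.02 0; 5 0 -0.05 0 0; 5 0 0 0 0; 5 0 0 0 0; 5 0 0 0 0; 5 0 0 0 0; 5 0 0 0 0"

```text
time: 86.2
tool_pos: [0.4195, 0.0503, 0.1735]
tool_rot: [-0.0, 0.663, 0.748, -0.0]
contact_force: [0.3, -0.6, -3.7]
gripper_width: 0.105
```

```bash
python3 st.py
```

```text
86.2 [0.4195 0.0503 0.1735] [[-147.0948   -0.0298]] 96.87638471393329 [ 0.3186 -0.6128 -3.6753] [ 0.013  -0.1463  0.0396] 8.968156060319574
```

Request:
drive_tool:
  commands: "5 0 -0.05 0.02 0; 5 0 -0.05 0.02 0; 5 0 0 0 0; 5 0 0 0 0; 5 0 0 0 0; 5 0 0 0 0; 5 0 0 0 0; 5 0 0 0 0"

```text
time: 87.2
tool_pos: [0.4168, 0.0499, 0.1725]
tool_rot: [0.0, 0.663, 0.748, 0.0]
contact_force: [4.2, 0.2, -4.1]
gripper_width: 0.103
```

```bash
python3 st.py
```

```text
87.2 [0.4168 0.0499 0.1725] [[-149.7652   -0.0872]] 96.87294798502501 [ 4.1771  0.1613 -4.1386] [ 0.2173 -1.4493 -0.0416] 8.77276591292984
```

Request:
drive_tool:
  commands: "5 0 0.1 0 0; 5 0 0.1 -0.1 0; 5 0 0 -0.4 0; 5 0 0 -0.6 0; 5 0 0 -0.7 0; 5 0 0 -0.7 0; 5 0 0 0 0; 5 0 0 0 0"

```text
time: 88.2
tool_pos: [0.4221, 0.0506, 0.247]
tool_rot: [-0.0, 0.663, 0.748, -0.0]
contact_force: [-0.1, 0.7, -4.2]
gripper_width: 0.099
```

Request:
drive_tool:
  commands: "5 0 0.6 0 0; 5 0 0.6 0 0; 5 0 0.6 0 0; 5 0 0.6 0 0; 5 0 0.6 0 0; 5 0 0.35 0 0; 5 0 0 0 0; 5 0 0 0 0"

```text
time: 89.2
tool_pos: [0.5217, 0.0626, 0.2469]
tool_rot: [-0.0, 0.663, 0.748, -0.0]
contact_force: [0.7, 0.9, -3.4]
gripper_width: 0.104
```

```bash
python3 st.py; python3 - <<'E'
from h import *
np.set_printoptions(precision=4,suppress=True)
s=manip.state();T=np.array(s['tool_pos']);M=rot(s['tool_rot'])
w,p=grab('wrist','wy.png'); g=cv2.cvtColor(w,cv2.COLOR_RGB2GRAY)
for r in (120,180,230): print(r,g[r,262:305].tolist())
print([int(v) for v in g[90:120,282]])
hsv=cv2.cvtColor(np.ascontiguousarray(w[:,:,::-1]),cv2.COLOR_BGR2HSV); m=cv2.inRange(hsv,(3,150,80),(18,255,255)); k,lab,st,c=cv2.connectedComponentsWithStats(m)
print([(st[i].tolist(),c[i].round(1).tolist()) for i in range(1,k) if st[i,4]>50])
# tab end-face corners predicted in tool frame: vertical chart, base TCP-.1565
for ph in (.545,.611):
    h=np.array([.009,-.1565+.125]); d=np.array([np.sin(ph),-np.cos(ph)]); o=np.array([np.cos(ph),np.sin(ph)])
    pts=[]
    for sgn in (.082,.102):
        e=h+sgn*d+.034*o; pts+= [T+M@np.array([yy,e[0],-e[1]]) for yy in (-.007,.007)]
    print(ph,proj(p,pts).round(1).tolist())
E
```

```text
89.2 [0.5217 0.0626 0.2469] [[-44.1598  -0.0737]] 96.87319850194271 [ 0.719   0.8578 -3.4446] [-0.0875  0.0689  0.0108] 8.840048102395356
120 [120, 122, 125, 127, 129, 126, 103, 83, 92, 122, 134, 143, 151, 158, 157, 156, 157, 156, 157, 157, 157, 156, 157, 158, 157, 158, 158, 158, 157, 151, 145, 136, 122, 116, 129, 121, 106, 103, 103, 102, 102, 103, 106]
180 [122, 123, 123, 122, 124, 125, 118, 90, 79, 95, 131, 138, 148, 156, 156, 156, 157, 157, 157, 156, 157, 157, 156, 157, 157, 158, 157, 157, 155, 148, 143, 130, 105, 109, 109, 103, 105, 105, 106, 104, 105, 104, 104]
230 [125, 124, 122, 119, 119, 123, 125, 109, 82, 86, 110, 134, 144, 152, 156, 157, 156, 155, 156, 156, 157, 157, 157, 156, 157, 156, 157, 156, 151, 146, 138, 116, 73, 65, 71, 72, 74, 88, 107, 101, 82, 33, 16]
[41, 38, 52, 126, 125, 121, 119, 120, 123, 123, 122, 123, 165, 190, 181, 170, 162, 156, 156, 156, 155, 156, 157, 157, 156, 156, 157, 157, 156, 157]
[([353, 194, 43, 25, 841], [373.7, 206.3])]
0.545 [[383.4, 219.2], [385.0, 202.0], [389.1, 212.8], [390.7, 196.7]]
0.611 [[389.6, 221.2], [391.4, 203.7], [396.7, 214.8], [398.4, 198.3]]
```

Request:
drive_tool:
  commands: "5 0 0.05 0.5 0; 5 0 0.03 0.5 0; 5 0 0 0.5 0; 5 0 0 0.3 0; 5 0 0 0 0; 5 0 0 0 0; 5 0 0 0 0; 5 0 0 0 0"

```text
time: 90.25
tool_pos: [0.525, 0.0629, 0.1939]
tool_rot: [0.0, 0.663, 0.748, 0.0]
contact_force: [-0.1, 0.5, -3.0]
gripper_width: 0.104
```

Request:
drive_tool:
  commands: "5 0 0 0.03 0; 5 0 0 0.03 0; 5 0 0 0.03 0; 5 0 0 0.03 0; 5 0 0 0 0; 5 0 0 0 0; 5 0 0 0 0; 5 0 0 0 0"

```text
time: 91.25
tool_pos: [0.5246, 0.0629, 0.1897]
tool_rot: [0.0, 0.663, 0.748, -0.0]
contact_force: [-0.2, -0.3, -3.4]
gripper_width: 0.098
```

```bash
python3 st.py
```

```text
91.25 [0.5246 0.0629 0.1897] [[-41.1656  -0.1141]] 96.8746326971984 [-0.155  -0.2599 -3.3881] [0.0097 0.0149 0.0211] 8.402159966992777
```

Request:
drive_tool:
  commands: "5 0 0 0.03 0; 5 0 0 0.03 0; 5 0 0 0 0; 5 0 0 0 0; 5 0 0 0 0; 5 0 0 0 0; 5 0 0 0 0; 5 0 0 0 0"

```text
time: 92.25
tool_pos: [0.5246, 0.063, 0.1879]
tool_rot: [-0.0, 0.663, 0.748, -0.0]
contact_force: [0.5, -0.2, -2.8]
gripper_width: 0.102
```

Request:
drive_tool:
  commands: "5 0 0 0.03 0; 5 0 0 0.03 0; 5 0 0 0 0; 5 0 0 0 0; 5 0 0 0 0; 5 0 0 0 0; 5 0 0 0 0; 5 0 0 0 0"

```text
time: 93.25
tool_pos: [0.5246, 0.0629, 0.1861]
tool_rot: [0.0, 0.663, 0.748, -0.0]
contact_force: [0.6, 0.1, -3.8]
gripper_width: 0.101
```

Request:
drive_tool:
  commands: "5 0 0 0.03 0; 5 0 0 0.03 0; 5 0 0 0 0; 5 0 0 0 0; 5 0 0 0 0; 5 0 0 0 0; 5 0 0 0 0; 5 0 0 0 0"

```text
time: 94.25
tool_pos: [0.5253, 0.0629, 0.1857]
tool_rot: [0.001, 0.663, 0.748, 0.001]
contact_force: [-2.4, 0.2, 5.6]
gripper_width: 0.105
```

Request:
drive_tool:
  commands: "5 0 0 0.02 0; 5 0 0 0.02 0; 5 0 0 0 0; 5 0 0 0 0; 5 0 0 0 0; 5 0 0 0 0; 5 0 0 0 0; 5 0 0 0 0"

```text
time: 95.25
tool_pos: [0.5258, 0.063, 0.1857]
tool_rot: [0.001, 0.663, 0.748, 0.001]
contact_force: [-2.6, 0.5, 9.7]
gripper_width: 0.102
```

Request:
drive_tool:
  commands: "5 0 0 -0.09 0; 12 0 0 0 0; 14 0 0 0 0; 16 0 0 0 0; 18 0 0 0 0; 19 0 0 0 0; 19 0 0.1 0 0; 19 0 0.1 0 0"

```text
time: 96.25
tool_pos: [0.5309, 0.0637, 0.1858]
tool_rot: [0.0, 0.663, 0.748, 0.0]
contact_force: [-0.6, 1.0, 0.4]
gripper_width: 0.223
```

Request:
drive_tool:
  commands: "19 0 0.1 0 0; 19 0 0.1 0.01 0; 19 0 0.1 0.01 0; 19 0 0.1 0.01 0; 19 0 0.1 0.01 0; 19 0 0.1 0.01 0; 19 0 0.1 0.02 0; 19 0 0.1 0.02 0"

```text
time: 97.25
tool_pos: [0.5546, 0.0666, 0.1831]
tool_rot: [0.0, 0.663, 0.748, 0.0]
contact_force: [1.0, -0.9, -0.3]
gripper_width: 0.223
```

Request:
drive_tool:
  commands: "19 0 0.1 0.02 0; 19 0 0.1 0.02 0; 19 0 0.1 0.02 0; 19 0 0.1 0.02 0; 19 0 0.1 0.02 0; 19 0 0 0 0; 19 0 0 0 0; 19 0 0 0 0"

```text
time: 98.25
tool_pos: [0.5692, 0.0683, 0.1801]
tool_rot: [-0.0, 0.663, 0.748, -0.0]
contact_force: [-0.5, -0.5, -0.1]
gripper_width: 0.226
```

```bash
python3 st.py; python3 strip.py
```

```text
98.25 [0.5692 0.0683 0.1801] [[ 3.7355 -0.1167]] 96.87609218714344 [-0.5018 -0.524  -0.1384] [-0.0209 -0.0164 -0.0118] 19.33348577433508
120 [298, 361, 367, 362, 365, 358, 367, 366, 364, 301, 305, 304, 307, 306, 302, 304, 305, 250, 163, 286, 459, 480, 477, 479, 482, 481, 421, 325, 328, 331, 338, 335, 323, 321, 332, 332, 339, 327, 325, 315, 324, 326, 318, 310, 315]
180 [386, 289, 365, 299, 360, 358, 362, 342, 313, 366, 200, 139, 205, 302, 302, 340, 346, 307, 165, 289, 462, 480, 478, 481, 482, 475, 344, 316, 323, 321, 320, 325, 318, 318, 328, 333, 331, 322, 325, 326, 319, 318, 315, 275, 327]
230 [376, 398, 252, 355, 229, 310, 224, 343, 285, 333, 294, 330, 203, 300, 300, 300, 298, 281, 163, 285, 458, 477, 474, 477, 476, 455, 322, 340, 271, 269, 271, 281, 279, 275, 261, 260, 269, 263, 259, 258, 321, 374, 329, 371, 542]
260 [396, 372, 370, 121, 127, 128, 131, 369, 363, 365, 359, 91, 55, 277, 247, 300, 298, 287, 160, 286, 461, 476, 478, 478, 473, 432, 54, 89, 349, 363, 363, 369, 146, 128, 126, 122, 297, 266, 255, 375, 383, 386, 252, 519, 528]
```

Request:
drive_tool:
  commands: "19 0 0.05 0.02 0; 19 0 0.05 0.02 0; 19 0 0 0 0; 19 0 0 0 0; 19 0 0 0 0; 19 0 0 0 0; 19 0 0 0 0; 19 0 0 0 0"

```text
time: 99.3
tool_pos: [0.5723, 0.0687, 0.1789]
tool_rot: [0.0, 0.663, 0.748, 0.0]
contact_force: [-0.3, -0.3, 0.2]
gripper_width: 0.223
```

```bash
python3 st.py; python3 strip.py | sed -n 1,2p
```

```text
99.3 [0.5723 0.0687 0.1789] [[ 6.8003 -0.132 ]] 96.87194828644128 [-0.335  -0.273   0.1521] [ 0.0303  0.1229 -0.02  ] 19.031539966817903
120 [360, 366, 372, 365, 362, 356, 358, 368, 305, 304, 307, 305, 308, 305, 308, 163, 226, 442, 474, 479, 478, 478, 481, 479, 386, 330, 328, 328, 334, 340, 335, 323, 322, 329, 335, 341, 333, 322, 315, 326, 324, 322, 312, 318, 221]
180 [247, 358, 358, 361, 360, 343, 349, 341, 270, 136, 180, 305, 300, 363, 367, 211, 199, 374, 471, 478, 479, 482, 482, 465, 300, 318, 322, 322, 321, 319, 327, 319, 318, 326, 333, 334, 321, 324, 325, 314, 318, 320, 284, 319, 552]
```

Request:
drive_tool:
  commands: "19 0 0.05 0 0; 19 0 0.03 0 0; 19 0 0 0 0; 19 0 0 0 0; 19 0 0 0 0; 19 0 0 0 0; 19 0 0 0 0; 19 0 0 0 0"

```text
time: 100.35
tool_pos: [0.5747, 0.069, 0.1789]
tool_rot: [0.0, 0.663, 0.748, 0.0]
contact_force: [-2.0, -0.1, 4.0]
gripper_width: 0.223
```

```bash
python3 st.py; python3 strip.py | sed -n 1,2p
```

```text
100.35 [0.5747 0.069  0.1789] [[ 9.2404 -0.1418]] 96.87178744189916 [-1.9651 -0.0794  4.0111] [-0.073   0.3619 -0.0323] 19.02656812566604
120 [371, 370, 370, 374, 375, 371, 373, 362, 299, 307, 306, 308, 305, 309, 310, 163, 189, 349, 463, 481, 483, 481, 482, 487, 373, 331, 331, 332, 343, 335, 324, 324, 331, 334, 342, 330, 326, 317, 323, 326, 323, 313, 316, 221, 431]
180 [371, 308, 364, 365, 368, 358, 350, 354, 161, 141, 227, 306, 301, 371, 369, 271, 172, 330, 465, 479, 483, 482, 482, 474, 353, 318, 323, 324, 322, 327, 323, 319, 326, 333, 339, 322, 322, 329, 320, 321, 322, 309, 235, 545, 525]
```

Request:
drive_tool:
  commands: "19 0 -0.08 0 0; 24 0 0 0 0; 32 0 0 0 0; 40 0 0 0 0; 45 0 0 0 0; 45 0 0 0 0; 45 0 0 -0.3 0; 45 0 0 -0.6 0"

```text
time: 101.4
tool_pos: [0.5718, 0.0687, 0.2061]
tool_rot: [-0.001, 0.663, 0.748, -0.001]
contact_force: [-0.3, 0.7, 0.3]
gripper_width: 0.528
```

Request:
drive_tool:
  commands: "45 0.6 0 -1 0; 45 0.7 0 -1 0; 85 0.7 0 -1 0; 85 0.7 0 -1 0; 85 0.7 -0.25 -0.9 0; 85 0.7 0 0 0; 85 0 0 0 0; 85 0 0 0 0"

```text
time: 102.4
tool_pos: [0.5498, 0.1895, 0.3509]
tool_rot: [-0.001, 0.664, 0.748, -0.001]
contact_force: [-0.1, -0.4, -0.0]
gripper_width: 0.998
```

```bash
python3 st.py; cat > fin.py <<'E'
from h import *
np.set_printoptions(precision=1,suppress=True)
w,p=grab('wrist','w30.png'); g=cv2.cvtColor(w,cv2.COLOR_RGB2GRAY)
P=lambda x,y,z:list(O+x*ux+y*uy)+[.03+z]
f=lambda c,r,z:toplate(onplane(p,[(c,r)],z))[0]
hsv=cv2.cvtColor(np.ascontiguousarray(w[:,:,::-1]),cv2.COLOR_BGR2HSV); m=cv2.inRange(hsv,(3,120,50),(18,255,255)); k,lab,st,c=cv2.connectedComponentsWithStats(m)
print('tab',[(st[i].tolist(),c[i].round(1).tolist()) for i in range(1,k) if st[i,4]>50])
q=proj(p,[P(.041,0,.005)])[0]; r=int(round(q[1])); print('foot41 px',q,'foot33',proj(p,[P(.033,0,.005)])[0])
for rr in range(r-4,r+4): print(rr,g[rr,int(q[0])-12:int(q[0])+12].tolist())
rr=int(round(proj(p,[P(-.045,.06,.003)])[0,1])); c0=int(proj(p,[P(-.045,.06,.003)])[0,0]); print('bf',proj(p,[P(-.045,.06,.003)])[0],c0-6,g[rr,c0-6:c0+8].tolist(), g[rr+8,c0-6:c0+8].tolist())
print('rails',proj(p,[P(.075,.06,.014),P(-.075,.06,.014)]).tolist()); 
for x in (.075,-.075):
    a=proj(p,[P(x,.06,.014)])[0]; print(g[int(a[1]),int(a[0])-5:int(a[0])+6].tolist())
for th,ph,x0 in ((.27,.55,-.0400),(.285,.58,-.04),(.30,.611,-.040)):
    a=ph-th; h=np.array([x0+.125*np.sin(th)+.009*np.cos(th),.0015+.125*np.cos(th)-.009*np.sin(th)]); d=np.array([np.sin(a),-np.cos(a)]); o=np.array([np.cos(a),np.sin(a)])
    e=h+.102*d+.034*o; print(th,ph,'tab end col',proj(p,[P(e[0],.0,e[1])])[0])
E
python3 fin.py
```

```text
102.4 [0.5498 0.1895 0.3509] [[ -1.0247 122.4895]] 96.86415600673755 [-0.1108 -0.3542 -0.0014] [ 0.0075  0.0051 -0.0018] 85.22351738514725
tab [([304, 242, 22, 15, 260], [314.3, 249.8])]
foot41 px [308.  241.8] foot33 [303.1 241.8]
238 [113, 107, 109, 107, 104, 103, 105, 107, 103, 89, 87, 92, 98, 102, 109, 108, 107, 109, 110, 109, 106, 105, 105, 105]
239 [108, 104, 105, 104, 103, 103, 107, 104, 86, 49, 44, 56, 68, 84, 109, 110, 110, 109, 108, 104, 102, 104, 106, 105]
240 [105, 103, 103, 101, 101, 103, 106, 97, 60, 27, 22, 22, 30, 62, 97, 110, 108, 108, 106, 103, 103, 106, 107, 107]
241 [104, 102, 103, 101, 102, 105, 101, 75, 31, 17, 22, 22, 18, 33, 76, 107, 108, 107, 106, 104, 105, 108, 109, 108]
242 [104, 105, 106, 103, 104, 103, 87, 40, 20, 21, 29, 38, 35, 36, 67, 106, 106, 107, 106, 104, 106, 108, 110, 109]
243 [104, 106, 108, 106, 106, 97, 61, 24, 20, 24, 53, 84, 81, 79, 88, 105, 104, 103, 104, 103, 105, 108, 108, 108]
244 [103, 106, 109, 108, 102, 73, 31, 21, 23, 36, 75, 104, 102, 100, 101, 100, 100, 101, 100, 101, 101, 104, 105, 104]
245 [101, 103, 107, 106, 85, 40, 21, 22, 29, 59, 93, 103, 102, 101, 100, 100, 99, 99, 99, 99, 100, 99, 99, 98]
bf [254.2 205.8] 248 [125, 126, 128, 128, 118, 91, 112, 115, 119, 94, 63, 63, 83, 122] [127, 128, 128, 131, 123, 96, 108, 123, 120, 102, 77, 92, 115, 117]
rails [[331.5053432912101, 207.76943050315757], [234.0524532725796, 207.68393095257076]]
[108, 111, 111, 109, 96, 103, 150, 157, 131, 126, 151]
[163, 141, 141, 155, 161, 118, 88, 106, 107, 112, 126]
0.27 0.55 tab end col [323.6 248.3]
0.285 0.58 tab end col [325.6 248.3]
0.3 0.611 tab end col [327.7 248.4]
```

```bash
python3 - <<'E'
from h import *
np.set_printoptions(precision=1,suppress=True)
t,p=grab('top','t31.png'); sd,ps=grab('side','s31.png')
bgr=np.ascontiguousarray(t[:,:,::-1]); hsv=cv2.cvtColor(bgr,cv2.COLOR_BGR2HSV)
m=cv2.inRange(hsv,(100,120,40),(130,255,255)); m[:,:380]=0;m[:,430:]=0
print('scraper rib world',(onplane(p,np.argwhere(m>0)[:,::-1],.068)[:,:2].mean(0)*1000),(m>0).sum())
b=cv2.inRange(hsv,(3,60,40),(20,255,255)); 
for c in chips(t,p,.02):
    if abs(c[2][0])<90 and -110<c[2][1]<200: print('chip-like',*c)
for c in chips(sd,ps,.015):
    if abs(c[2][0])<90 and -110<c[2][1]<200: print('side',*c)
t0=cv2.imread('pics/top0.png').astype(int)
for n,(x0,y0,x1,y1) in dict(pot=(288,252,320,284),bottle=(165,130,198,165)).items():
    print(n,np.abs(t0[y0:y1,x0:x1]-bgr[y0:y1,x0:x1].astype(int)).mean())
# chart top edge from top camera
g=cv2.cvtColor(bgr,cv2.COLOR_BGR2GRAY).astype(float)
pts=[]
for c in range(222,268,3):
    col=g[180:202,c]; r=180+np.argmax(col); pts.append((c,r))
print(pts); a=np.array(pts,float); k=np.polyfit(a[:,0],a[:,1],1); e=onplane(p,[(222,np.polyval(k,222)),(267,np.polyval(k,267))],.199); print(toplate(e))
E
```

```text
scraper rib world [ 493.2 -401.5] 150
chip-like 88 [204. 218.] [-29.3 128.6]
side 131 [260. 253.] [ 48.9 -49. ]
side 90 [252. 295.] [ 58.2 107.4]
side 271 [280. 302.] [-16.3 125.9]
pot 42.878580729166664
bottle 38.63059163059163
[(222, np.int64(194)), (225, np.int64(194)), (228, np.int64(193)), (231, np.int64(193)), (234, np.int64(193)), (237, np.int64(193)), (240, np.int64(192)), (243, np.int64(192)), (246, np.int64(192)), (249, np.int64(192)), (252, np.int64(191)), (255, np.int64(191)), (258, np.int64(191)), (261, np.int64(191)), (264, np.int64(190)), (267, np.int64(190))]
[[  7.2  56.3]
 [  7.2 -57.7]]
```

```bash
python3 - <<'E'
from h import *
a=cv2.imread('pics/side0.png'); b=cv2.imread('pics/s31.png')
for n,(x0,y0,x1,y1) in dict(pot=(334,218,360,246),bottle=(186,270,216,328)).items():
    r=cv2.matchTemplate(b[y0-15:y1+15,x0-15:x1+15],a[y0:y1,x0:x1],cv2.TM_CCOEFF_NORMED); _,v,_,l=cv2.minMaxLoc(r); print(n,round(v,3),l[0]-15,l[1]-15)
E
```

```text
pot 0.662 -1 0
bottle 0.999 0 0
```

```bash
python3 st.py; python3 -c "
from h import *
print(manip.job_done())"
```

```text
102.55 [0.55   0.1892 0.3515] [[ -0.8174 122.1853]] 96.82112599451041 [ 0.5205  0.7058 -0.8197] [ 0.0089 -0.0144 -0.0013] 85.30942773508488
the job is handed in; nothing more can be done
None
```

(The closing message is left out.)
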